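Sort the washed sampling ware into its trays

ROBOT

A 6-joint arm with a two-finger parallel gripper is mounted at the origin on the work surface. World frame = base frame: x ahead of the robot, y to its left, z up, the work surface at z = 0. Lengths are in m, angles in rad, forces in N, time in s.
With the tool pointing down it reaches from about 0.35 to 0.975 m from the base axis. Payload 17.4 kg.
Tool frame: the origin (TCP) lies midway between the tips of the shut fingers; the grasp point (between the pads) lies behind it (grip_depth is the z of the grasp point in the tool frame, in m); z points along the fingers, y is the line along which they close (so a half turn about z gives the same grasp; the last joint's range is limited). The gripper opens to 85 mm and grips with 20 to 120 N. Pads are 22 mm wide; open, the fingers measure 114 mm over their backs; the gripper's body (76 mm by 85 mm) begins 54 mm behind the grasp point. The pads swing forward as they close: fully open they stand 13 mm farther back than shut.
Start: joints at [-0.038, 0.116, 1.442, -0, 1.584, -0.038], TCP at [0.675, -0, 0.231] pointing down, gripper open.
Joint ranges: [-2.83, 2.83], [-0.83, 2.19], [0.07, 2.5], [-1.14, 4.28], [0.01, 3], [-2.97, 2.97]. Speed limits (rad/s): [1.89, 1.89, 2.22, 3.14, 3.14, 3.14].

INTERFACE

Orientations are given as a unit quaternion [x, y, z, w].
In Python, from cell import * gives the robot as it stands.
- The arm moves only by the tool carry_out, never from a script. Its argument "rows" is a list of rows, each an object of numbers: "grip": the closure, from 0 (fully open) to 1 (shut); "tx", "ty", "tz": the shift along the tool's x, y, z in m; "ax", "ay", "az": the turn, a rotation vector about the tool's x, y, z in rad. In form: [{"grip": .., "tx": .., "ty": .., "tz": .., "ax": .., "ay": .., "az": ..}, ...]. A call has 1 to 20 rows; each row is the pose to reach, as a shift and turn from the pose commanded when the call began, along the tool's axes at that moment; what a row does not reach only later rows make up. A row lasts 1/12 s, in which the tool goes at most 41.7 mm and 7.16 degrees, less where a joint would pass 70% of its speed; a pose out of reach is approached as far as the arm can. A call with a gripper value outside its range is refused whole. The fingers move at their own pace and stop on an object; the grip force is fixed at half the most. Time passes only in rows, so rows that repeat a pose let the fingers close. It gives the time, the measured TCP pose, the force, the opening and the grip force at its end, in the units of the state.
- get_state(): the state, without advancing time (a new reading comes with each control period).
- grab_frame(name): name is "scene" or "side" or "wrist"; returns a dict with "color" (384x512x3 uint8, red, green, blue), "camera_matrix" (3x3 intrinsics, pixels), "world_from_camera" (4x4, takes a point from camera to world coordinates); the wrist camera has in their place "tool_from_camera" (4x4, takes a point from camera to tool coordinates, whose origin is the TCP and whose axes are the flange's). Camera axes: x right, y up, looking along -z (the intrinsics and any distortion apply to the point x, -y, -z); pixel columns grow to the right and rows downward; lengths in m; the calibration is good to about 2 mm. A picture is of the moment at which its call begins: read the wrist's pose just before it. There is no depth.
- hand_in(): hands the job in; it is judged then, once.
The state is a dict: "clock": time; "qpos": joint angles; "qd": joint speeds; "tau": joint torques, N m; "ee_pos": TCP position; "eef_rot": TCP orientation; "contact_force": force on the tool from outside, world axes, zero at the start; "moment": the same for the moment, N m; "grip_width": finger opening in m; "grasp_force": force on a finger pad.
Only numpy, scipy, OpenCV 4.12 (cv2) and the standard library are available. Lean on these libraries where they do the work, as an engineer would, in place of code of your own. Each camera call takes 0.05 s, during which the arm holds its last target. There are 200 camera calls.

TASK

Sort the washed sampling ware into the three grey trays: the two small white lids flat, top up, side by side in the wide plain tray, the two clear sample cups upright in the tray with two bays, one in each bay, and the steel scoop the right way up, flat and lengthwise in the long narrow tray. Leave the big canister and the orange tube rack where they stand.

Things in the scene. Friction and masses are not known exactly. Their poses are not given: they have to be found in the camera images.
- lid1: One of two alike: a small loose ridged white screw lid, a closed disc 56 mm across (58 over the ridges, which are only seen) and 24 mm high, about 30 g, lying top up on the counter. Origin: centre of its underside; z up.
- lid2: The other of two alike: a small loose ridged white screw lid, a closed disc 56 mm across (58 over the ridges, which are only seen) and 24 mm high, about 30 g, lying top up on the counter. Origin: centre of its underside; z up.
- cup1: One of two alike: a clear plastic sample cup, open, empty and standing upright: 60 mm high, 44 mm across at the rim, 40 mm at the foot, wall 2 mm, about 30 g. Origin: centre of its underside; z up.
- cup2: The other of two alike: a clear plastic sample cup, open, empty and standing upright: 60 mm high, 44 mm across at the rim, 40 mm at the foot, wall 2 mm, about 30 g. Origin: centre of its underside; z up.
- scoop: Steel scoop, 150 mm long, 110 g, on its flat bottom. Origin: underside, mid-length; x from handle to bowl, z up. Bowl: square trough x +5 to +75 mm, 44 wide, 27 high (31 at its back wall), open at front and top. Handle: straight bar x +5 to -75, 12 wide, 10 high, its middle 25 mm above the underside. Centre of mass at about x +20: grip the handle near the bowl, at about x -20.
- lid_tray: The wide plain tray for lids: 156 x 126 mm outside, 150 x 120 inside, no divider, walls 15 mm high, floor 4 mm above the counter; holds two lids side by side along its length. Grey plastic, fixed to the counter. Origin: centre of its underside, on the counter; z up, x along its length, y across.
- cup_tray: The tray with two square bays for cups: 160 x 82 mm outside, walls 4 mm thick and 25 mm high, a divider of the same kind across its middle; bays 74 mm square inside, centred 39 mm in +x and -x from the origin; floor 4 mm above the counter. Grey plastic, fixed to the counter. Origin: centre of its underside, on the counter; z up, x along its length, y across.
- scoop_tray: The long narrow tray for the scoop: 198 x 88 mm outside, 190 x 80 inside, no divider, walls 18 mm high, floor 4 mm above the counter; the handle may point to either end. Grey plastic, fixed to the counter. Origin: centre of its underside, on the counter; z up, x along its length, y across.
- canister: Bystander: big white canister with its own ridged lid screwed on, 104 mm across, 131 mm high, on the left (+y) of the trays. Origin: centre of its underside. Leave it.
- tube_rack: Bystander: orange tube rack with capped tubes, 100 (x) x 200 (y) mm, 92 mm high with tubes, on the right (-y) of the trays. Origin: centre of its underside. Leave it. Other things on the counter are fixed and clear of the work: nearer the robot than x = 0.34 m (low) or beyond x = 0.73 m.
There are look-alikes about, which are no part of the job. What is shaped like the lid2 but blue is not meant.

How it is judged:
At the end, for the whole second after the job is handed in: Both lids flat, top up (0.08 rad), inside the wide tray; one cup upright (0.1 rad) in each bay; scoop flat (0.08 rad), right way up, inside the long tray, within 0.3 rad of its length, either way; all on the tray floors, released, at rest; canister and rack upright, moved under 20 mm (x of lid1 in the frame of lid_tray between -0.049 and 0.049 m and y of lid1 in the frame of lid_tray between -0.034 and 0.034 m and z of lid1 in the frame of lid_tray between -0.002 and 0.01 m and angle between each of lid1, lid2, scoop's own z axis and vertical below 0.08 rad and x of lid2 in the frame of lid_tray between -0.049 and 0.049 m and y of lid2 in the frame of lid_tray between -0.034 and 0.034 m and z of lid2 in the frame of lid_tray between -0.002 and 0.01 m and ((x of cup1 in the frame of cup_tray between 0.021 and 0.057 m and y of cup1 in the frame of cup_tray between -0.018 and 0.018 m and z of cup1 in the frame of cup_tray between -0.002 and 0.01 m and x of cup2 in the frame of cup_tray between -0.057 and -0.021 m and y of cup2 in the frame of cup_tray between -0.018 and 0.018 m and z of cup2 in the frame of cup_tray between -0.002 and 0.01 m) or (x of cup1 in the frame of cup_tray between -0.057 and -0.021 m and y of cup1 in the frame of cup_tray between -0.018 and 0.018 m and z of cup1 in the frame of cup_tray between -0.002 and 0.01 m and x of cup2 in the frame of cup_tray between 0.021 and 0.057 m and y of cup2 in the frame of cup_tray between -0.018 and 0.018 m and z of cup2 in the frame of cup_tray between -0.002 and 0.01 m)) and angle between each of cup1, cup2, canister, tube_rack's own z axis and vertical below 0.1 rad and x of scoop in the frame of scoop_tray between -0.023 and 0.023 m and y of scoop in the frame of scoop_tray between -0.021 and 0.021 m and z of scoop in the frame of scoop_tray between -0.002 and 0.01 m and angle between the x axis of scoop and the x axis of scoop_tray, either way round below 0.3 rad and linear speed of each of lid1, lid2, cup1, cup2, scoop below 0.02 m/s and angular speed of each of lid1, lid2, cup1, cup2, scoop below 0.3 rad/s and distance of each of canister, tube_rack from where it was at the start of the episode below 0.02 m); the robot touches nothing.
It fails at once if the canister is knocked away or tipped (distance of canister from where it was at the start of the episode above 0.03 m or angle between canister's own z axis and vertical above 0.25 rad).
It fails at once if the tube rack is knocked away or tipped (distance of tube_rack from where it was at the start of the episode above 0.03 m or angle between tube_rack's own z axis and vertical above 0.25 rad).
It also fails if it takes over 128 s, if anything falls off the work surface, if the arm or the gripper's body presses on something with over 40 N, if the wrist force passes 120 N, or if a joint passes its speed limit or range.

## Working session

There is one attempt and no reset: what is moved stays moved. The work goes in short steps, Python scripts to look and compute and a tool call to move; the robot and the scene stay as the last step left them, time stands still between calls to the robot, and variables do not carry over. Pictures are saved under pics/ and viewed, at most 14 in all, crops included, and the job is handed in when it is done.

Besides the shell and the picture viewer there is one more tool, called after "Call:" in YAML: its name, and indented under it one key for each argument. carry_out: Moves the arm, as the interface text tells. Its arguments: {"type":"object","properties":{"rows":{"type":"array"}},"required":["rows"]}

```bash
ls; mkdir -p pics
python3 - <<'E'
from cell import *
import cv2,json,numpy as np
s=get_state(); print({k:np.round(v,4).tolist() for k,v in s.items()})
for n in ["scene","side","wrist"]:
    f=grab_frame(n); cv2.imwrite(f"pics/{n}0.png",f["color"][:,:,::-1])
    print(n,{k:np.round(v,4).tolist() for k,v in f.items() if k!="color"})
a=[cv2.imread(f"pics/{n}0.png") for n in ["scene","side"]]
for n,i in zip("ab",a): cv2.imwrite(f"pics/{n}0.png",cv2.resize(i,(800,600),interpolation=cv2.INTER_CUBIC))
E
```

```text
pics
{'clock': 0.0, 'qpos': [-0.0378, 0.1165, 1.4423, 0.0, 1.584, -0.0378], 'qd': [0.0004, 0.0015, 0.0003, -0.0001, -0.0008, -0.0004], 'tau': [-0.003, -73.2023, -63.2483, -0.0004, 0.0066, -0.0], 'ee_pos': [0.6748, -0.0, 0.2305], 'eef_rot': [0.7071, 0.7071, -0.0004, -0.0005], 'contact_force': [-0.4814, 0.508, -0.2442], 'moment': [-0.0257, 0.0133, -0.032], 'grasp_force': 0.0, 'grip_width': 0.0856}
scene {'camera_matrix': [[427.7786, 0.0, 255.6549], [0.0, 427.7786, 184.3033], [0.0, 0.0, 1.0]], 'world_from_camera': [[-0.2621, -0.6734, 0.6913, 1.5182], [0.965, -0.1764, 0.1941, 0.258], [-0.0088, 0.718, 0.696, 1.0397], [0.0, 0.0, 0.0, 1.0]]}
side {'camera_matrix': [[376.3859, 0.0, 251.183], [0.0, 376.3859, 188.7048], [0.0, 0.0, 1.0]], 'world_from_camera': [[-0.9617, 0.1231, -0.2449, 0.2161], [-0.2736, -0.484, 0.8312, 0.9382], [-0.0162, 0.8664, 0.4992, 0.6081], [0.0, 0.0, 0.0, 1.0]]}
wrist {'camera_matrix': [[338.34, 0.0, 256.5198], [0.0, 338.34, 188.4212], [0.0, 0.0, 1.0]], 'tool_from_camera': [[0.0005, 0.9626, 0.271, 0.0689], [1.0, -0.0003, -0.0008, -0.0006], [-0.0006, 0.271, -0.9626, -0.1426], [0.0, 0.0, 0.0, 1.0]]}
```

View pics/a0.png

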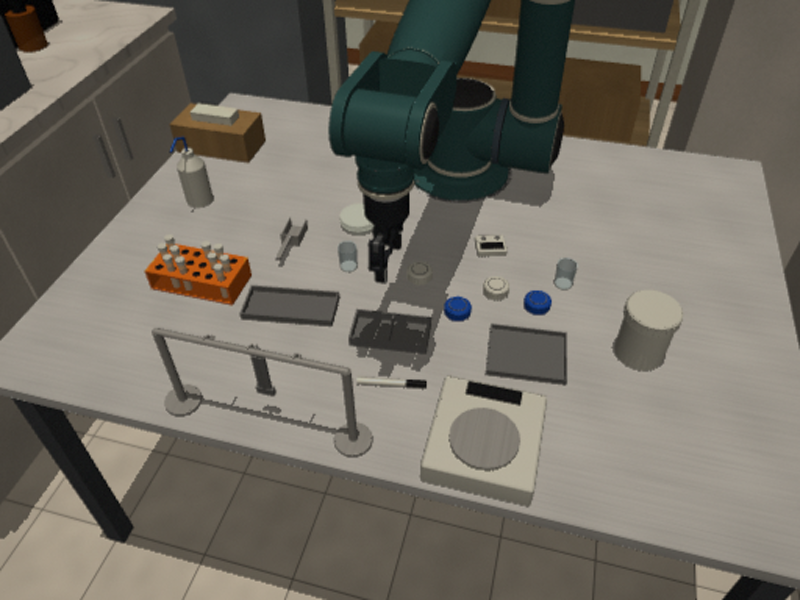

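View pics/b0.png

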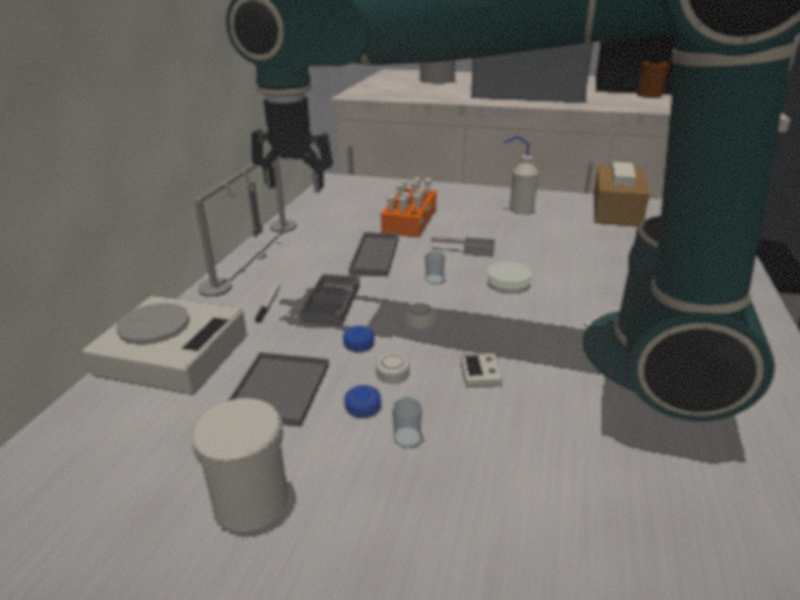

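View pics/wrist0.png

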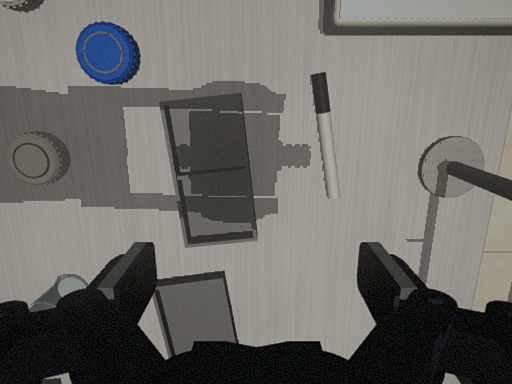

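```bash
python3 -c "
import cell
print([(k,getattr(cell,k)) for k in dir(cell) if k[0]!='_'])"
```

```text
[('Unreachable', <class 'cell.Unreachable'>), ('get_state', <function make.<locals>.<lambda> at 0x7ff099ee05e0>), ('grab_frame', <function make.<locals>.drawn_camera at 0x7ff099ee00e0>), ('grip_depth', -0.0187), ('hand_in', <function connect.<locals>.done at 0x7ff099e537e0>)]
```

Scene picture, in 800x600 px. White lids could be the small lid at (420,270), in the arm's shadow, or the one at (496,287). Look-alikes are the blue lids at (458,308) and (537,302), the large white dish at (357,218) and the canister's lid at (652,310). By colour and size I choose (420,270) and (496,287).

The cups are at (347,256) and (565,273), with no rivals. The scoop is at (292,240), handle towards +x. The trays are the wide one at (527,353), the bays at (391,331) and the narrow one at (290,305).

```bash
cat > h.py <<'E'
from cell import *
import numpy as np, cv2
from scipy.spatial.transform import Rotation as R
def snap(name,save=None):
    s=get_state(); f=grab_frame(name)
    if "world_from_camera" in f: T=f["world_from_camera"]
    else:
        W=np.eye(4); W[:3,:3]=R.from_quat(s["eef_rot"]).as_matrix(); W[:3,3]=s["ee_pos"]; T=W@f["tool_from_camera"]
    if save: cv2.imwrite(f"pics/{save}.png",f["color"][:,:,::-1])
    return f["color"],np.array(f["camera_matrix"]),np.array(T)
def ray(px,K,T):
    d=np.linalg.inv(K)@[px[0],px[1],1]; return T[:3,3],T[:3,:3]@[d[0],-d[1],-d[2]]
def onz(px,K,T,z):
    o,d=ray(px,K,T); return (o+d*(z-o[2])/d[2])
def proj(p,K,T):
    c=T[:3,:3].T@(np.array(p)-T[:3,3]); return (K@[c[0],-c[1],-c[2]])[:2]/-c[2]
def meet(r1,r2):
    (a,u),(b,v)=r1,r2; t=np.linalg.lstsq(np.c_[u,-v],b-a,rcond=None)[0]
    p,q=a+u*t[0],b+v*t[1]; return (p+q)/2,np.linalg.norm(p-q)
def motion(p,yaw=None,s=None):
    "shift in tool axes to bring TCP to world p; az to bring closing line to world yaw, tool down"
    s=s or get_state(); M=R.from_quat(s["eef_rot"]).as_matrix()
    t=M.T@(np.array(p)-s["ee_pos"]); az=0
    if yaw is not None:
        # closing axis = tool y; world yaw decreases with +az (tool z down)
        cur=np.arctan2(M[1,1],M[0,1]); az=-((yaw-cur+np.pi/2)%np.pi-np.pi/2)
    return np.round(np.r_[t,az],4)
E
python3 - <<'E'
from h import *
sc=snap("scene"); sd=snap("side"); k=.64
for n,a,b,z in [("lidA",(420,268),(420,310),.024),("lidB",(496,284),(392,361),.024),("blue1",(458,303),(358,332),.024),
 ("cupP",(347,256),(435,266),.03),("cupQ",(565,273),(407,421),.03),("canister",(653,310),(238,428),.131),("scoopbowl",(296,229),(480,243),.027),
 ("handleend",(280,260),(434,240),.03)]:
    a=np.array(a)*k;b=np.array(b)*k
    p,e=meet(ray(a,*sc[1:]),ray(b,*sd[1:])); print(n,p.round(3),round(e,4),onz(a,*sc[1:],z).round(3))
for n,z,c in [("lid_tray",.015,[(490,326),(566,328),(566,382),(487,374)]),("cup_tray",.025,[(356,310),(432,318),(430,353),(350,345)]),("scoop_tray",.018,[(252,287),(339,292),(335,323),(242,318)])]:
    q=np.array([onz(np.array(x)*k,*sc[1:],z)[:2] for x in c]); r=cv2.minAreaRect(q.astype(np.float32)); print(n,q.round(3).tolist(),np.round(q.mean(0),3),r)
E
```

```text
lidA [0.436 0.003 0.023] 0.0034 [0.435 0.003 0.024]
lidB [0.443 0.176 0.023] 0.0007 [0.444 0.176 0.024]
blue1 [0.525 0.109 0.025] 0.0032 [0.522 0.107 0.024]
cupP [ 0.445 -0.167  0.03 ] 0.0007 [ 0.444 -0.167  0.03 ]
cupQ [0.379 0.319 0.031] 0.0023 [0.377 0.319 0.03 ]
canister [0.545 0.483 0.124] 0.0001 [0.552 0.481 0.131]
scoopbowl [ 0.372 -0.322  0.021] 0.0017 [ 0.379 -0.318  0.027]
handleend [ 0.482 -0.319  0.018] 0.0034 [ 0.496 -0.31   0.03 ]
lid_tray [[0.562, 0.184], [0.528, 0.337], [0.67, 0.349], [0.689, 0.2]] [0.612 0.267] ((0.6085023880004883, 0.26808443665504456), (0.14205718040466309, 0.15664543211460114), 7.3848185539245605)
cup_tray [[0.598, -0.096], [0.58, 0.064], [0.674, 0.082], [0.694, -0.078]] [ 0.637 -0.007] ((0.6359306573867798, -0.007112935185432434), (0.09761382639408112, 0.16725145280361176), 7.3028717041015625)
scoop_tray [[0.583, -0.342], [0.549, -0.151], [0.639, -0.13], [0.675, -0.324]] [ 0.612 -0.237] ((0.6108837723731995, -0.2359832227230072), (0.09402323514223099, 0.199029341340065), 10.56660270690918)
```

Call:
carry_out:
  rows:
    - {"grip": 0, "tx": -0.07, "ty": -0.155, "tz": -0.17, "ax": 0, "ay": 0, "az": 0}
    - {"grip": 0, "tx": -0.07, "ty": -0.155, "tz": -0.17, "ax": 0, "ay": 0, "az": 0}
    - {"grip": 0, "tx": -0.07, "ty": -0.155, "tz": -0.17, "ax": 0, "ay": 0, "az": 0}
    - {"grip": 0, "tx": -0.07, "ty": -0.155, "tz": -0.17, "ax": 0, "ay": 0, "az": 0}
    - {"grip": 0, "tx": -0.07, "ty": -0.155, "tz": -0.17, "ax": 0, "ay": 0, "az": 0}
    - {"grip": 0, "tx": -0.07, "ty": -0.155, "tz": -0.17, "ax": 0, "ay": 0, "az": 0}
    - {"grip": 0, "tx": -0.07, "ty": -0.155, "tz": -0.17, "ax": 0, "ay": 0, "az": 0}
    - {"grip": 0, "tx": -0.07, "ty": -0.155, "tz": -0.17, "ax": 0, "ay": 0, "az": 0}
    - {"grip": 0, "tx": -0.07, "ty": -0.155, "tz": -0.17, "ax": 0, "ay": 0, "az": 0}
    - {"grip": 0, "tx": -0.07, "ty": -0.155, "tz": -0.17, "ax": 0, "ay": 0, "az": 0}

```text
clock: 1.08
ee_pos: [0.5204, -0.0698, 0.3998]
eef_rot: [0.707, 0.707, -0.001, -0.001]
contact_force: [-0.4, -1.4, -0.4]
grip_width: 0.0855
grasp_force: 0.0
```

Run:
```python
from h import *
import pickle
v=snap("wrist","w1"); pickle.dump(v,open("w1.pkl","wb")); s=get_state(); print(s["ee_pos"],s["eef_rot"],s["clock"])
```

```text
[ 0.52044696 -0.06973581  0.39972571] [ 7.06929480e-01  7.07283015e-01 -6.66468925e-04 -1.00115486e-03] 1.1333
```

View pics/w1.png

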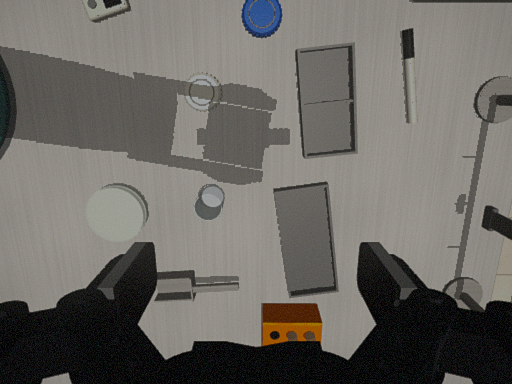

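Call:
carry_out:
  rows:
    - {"grip": 0, "tx": 0.33, "ty": 0, "tz": 0, "ax": 0, "ay": 0, "az": 0}
    - {"grip": 0, "tx": 0.33, "ty": 0, "tz": 0, "ax": 0, "ay": 0, "az": 0}
    - {"grip": 0, "tx": 0.33, "ty": 0, "tz": 0, "ax": 0, "ay": 0, "az": 0}
    - {"grip": 0, "tx": 0.33, "ty": 0, "tz": 0, "ax": 0, "ay": 0, "az": 0}
    - {"grip": 0, "tx": 0.33, "ty": 0, "tz": 0, "ax": 0, "ay": 0, "az": 0}
    - {"grip": 0, "tx": 0.33, "ty": 0, "tz": 0, "ax": 0, "ay": 0, "az": 0}
    - {"grip": 0, "tx": 0.33, "ty": 0, "tz": 0, "ax": 0, "ay": 0, "az": 0}
    - {"grip": 0, "tx": 0.33, "ty": 0, "tz": 0, "ax": 0, "ay": 0, "az": 0}
    - {"grip": 0, "tx": 0.33, "ty": 0, "tz": 0, "ax": 0, "ay": 0, "az": 0}
    - {"grip": 0, "tx": 0.33, "ty": 0, "tz": 0, "ax": 0, "ay": 0, "az": 0}
    - {"grip": 0, "tx": 0.33, "ty": 0, "tz": 0, "ax": 0, "ay": 0, "az": 0}
    - {"grip": 0, "tx": 0.33, "ty": 0, "tz": 0, "ax": 0, "ay": 0, "az": 0}

```text
clock: 2.13
ee_pos: [0.5202, 0.2594, 0.4009]
eef_rot: [0.707, 0.707, -0.0, -0.0]
contact_force: [0.6, 0.3, 0.9]
grip_width: 0.0854
grasp_force: 0.0
```

Run:
```python
from h import *
import pickle
v=snap("wrist","w2"); pickle.dump(v,open("w2.pkl","wb")); s=get_state(); print(s["ee_pos"],s["eef_rot"],s["clock"])
```

```text
[0.52023583 0.2591534  0.40111945] [ 7.07503983e-01  7.06709339e-01 -1.52298329e-04 -1.71292954e-05] 2.1833
```

View pics/w2.png

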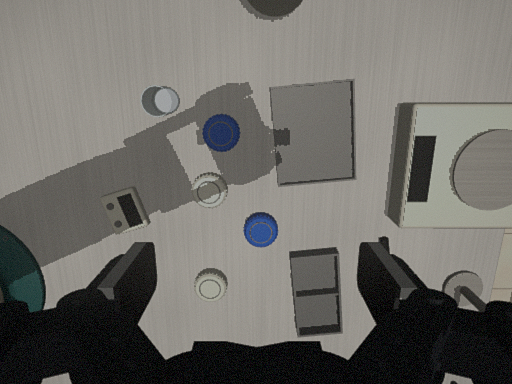

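w1 shows lid A at (202,92), cup P at (209,202), the bay tray spanning (296..357,43..158), the narrow tray (274..338,182..297), and the scoop handle at y≈284 running to x=238. w2 shows lid B at (209,189), lid A at (210,284), cup Q at (160,100) and the wide tray (270..355,80..185).

Run:
```python
from h import *
import pickle
w1=pickle.load(open("w1.pkl","rb"));w2=pickle.load(open("w2.pkl","rb"))
for n,w,p,z in [("lidA1",w1,(202,92),.024),("lidA2",w2,(210,284),.024),("lidB",w2,(209,189),.024),("cupP",w1,(209,202),.03),("cupQ",w2,(160,100),.03),("handle end",w1,(238,284),.03),("handle at bowl",w1,(193,285),.03)]:
    print(n,onz(p,*w[1:],z).round(4))
print("scoop pred",[proj(p,*w1[1:]).round() for p in [(.37,-.32,.0),(.48,-.32,.03)]])
for n,w,z,c in [("lid_tray",w2,.015,[(270,87),(354,80),(355,179),(278,185)]),("cup_tray",w1,.025,[(296,49),(354,43),(357,153),(304,158)]),("cup_tray2",w2,.025,[(290,251),(338,248),(342,332),(299,336)]),("scoop_tray",w1,.018,[(274,188),(327,182),(338,291),(289,297)])]:
    q=np.array([onz(x,*w[1:],z)[:2] for x in c]); print(n,q.mean(0).round(4),cv2.minAreaRect(q.astype(np.float32)))
for n,w,b in [("A",w1,(150,240,250,310)),("P",w1,(180,170,240,230)),("Q",w2,(130,75,190,125))]:
    i=w[0][b[1]:b[3],b[0]:b[2],::-1]; cv2.imwrite(f"pics/c{n}.png",cv2.resize(i,(260,240)))
cv2.imwrite("pics/c1.png",np.hstack([cv2.imread(f"pics/c{n}.png") for n in "APQ"]))
```

```text
lidA1 [0.439  0.0008 0.024 ]
lidA2 [0.4392 0.0097 0.024 ]
lidB [0.444  0.1809 0.024 ]
cupP [ 0.4438 -0.1675  0.03  ]
cupQ [0.3781 0.3184 0.03  ]
handle end [ 0.4879 -0.3147  0.03  ]
handle at bowl [ 0.4109 -0.3167  0.03  ]
scoop pred [array([173., 277.]), array([233., 287.])]
lid_tray [0.6095 0.266 ] ((0.6092125177383423, 0.26596686244010925), (0.12529589235782623, 0.15359453856945038), 5.06707763671875)
cup_tray [ 0.625  -0.0148] ((0.6249022483825684, -0.01483289897441864), (0.08227064460515976, 0.15901651978492737), 6.1739420890808105)
cup_tray2 [ 0.6259 -0.0082] ((0.6253529191017151, -0.007411770522594452), (0.08038174360990524, 0.17041663825511932), 6.301016330718994)
scoop_tray [ 0.6049 -0.2421] ((0.6052306890487671, -0.24161593616008759), (0.08671650290489197, 0.20279425382614136), 8.382253646850586)
```

View pics/c1.png

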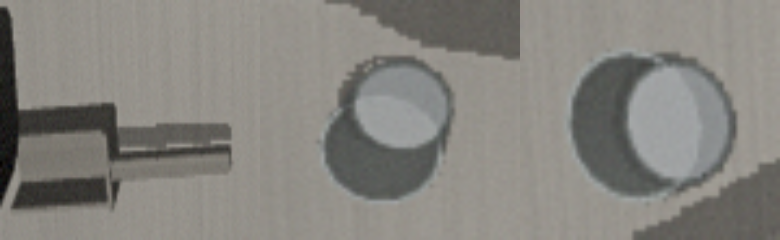

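The crop confirms two upright clear cups, with the foot ellipse inside the rim, and the square scoop with its bar handle pointing to +x. I'll refine each one from a close hover, starting with lid B.

Call:
carry_out:
  rows:
    - {"grip": 0, "tx": -0.08, "ty": -0.076, "tz": 0.28}
    - {"grip": 0, "tx": -0.08, "ty": -0.076, "tz": 0.28}
    - {"grip": 0, "tx": -0.08, "ty": -0.076, "tz": 0.28}
    - {"grip": 0, "tx": -0.08, "ty": -0.076, "tz": 0.28}
    - {"grip": 0, "tx": -0.08, "ty": -0.076, "tz": 0.28}
    - {"grip": 0, "tx": -0.08, "ty": -0.076, "tz": 0.28}
    - {"grip": 0, "tx": -0.08, "ty": -0.076, "tz": 0.28}
    - {"grip": 0, "tx": -0.08, "ty": -0.076, "tz": 0.28}
    - {"grip": 0, "tx": -0.08, "ty": -0.076, "tz": 0.28}
    - {"grip": 0, "tx": -0.08, "ty": -0.076, "tz": 0.28}
    - {"grip": 0, "tx": -0.08, "ty": -0.076, "tz": 0.28}
    - {"grip": 0, "tx": -0.08, "ty": -0.076, "tz": 0.28}

```text
$.rows[0]: bad value
```

Run:
```python
from h import *
import pickle
v=snap("wrist","w3"); pickle.dump(v,open("w3.pkl","wb")); s=get_state(); print(s["ee_pos"],s["eef_rot"],s["clock"])
hsv=cv2.cvtColor(v[0],cv2.COLOR_RGB2HSV)
g=cv2.medianBlur(v[0][:,:,1],5)
c=cv2.HoughCircles(g,cv2.HOUGH_GRADIENT,1,60,param1=80,param2=25,minRadius=25,maxRadius=60)
if c is not None:
  for x,y,r in c[0]: print(x,y,r,onz((x,y),*v[1:],.024).round(4), np.linalg.norm(onz((x+r,y),*v[1:],.024)-onz((x,y),*v[1:],.024)).round(4))
```

```text
[0.52023266 0.25907532 0.4013308 ] [7.07571696e-01 7.06641559e-01 2.46489684e-05 4.30158315e-05] 2.2333
489.5 172.5 40.0 [0.8869 0.2074 0.024 ] 0.063
```

View pics/w3.png

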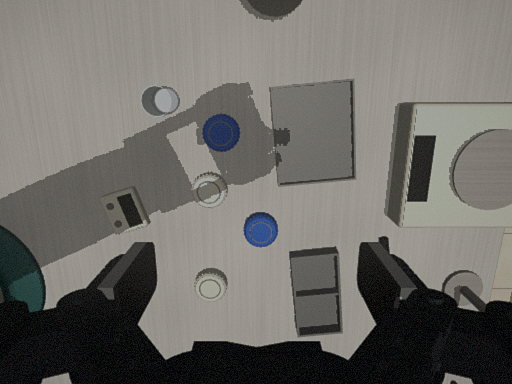

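The call was refused because every key is needed; the view is the same as w2.

Call:
carry_out:
  rows:
    - {"grip": 0, "tx": -0.08, "ty": -0.076, "tz": 0.28, "ax": 0, "ay": 0, "az": 0}
    - {"grip": 0, "tx": -0.08, "ty": -0.076, "tz": 0.28, "ax": 0, "ay": 0, "az": 0}
    - {"grip": 0, "tx": -0.08, "ty": -0.076, "tz": 0.28, "ax": 0, "ay": 0, "az": 0}
    - {"grip": 0, "tx": -0.08, "ty": -0.076, "tz": 0.28, "ax": 0, "ay": 0, "az": 0}
    - {"grip": 0, "tx": -0.08, "ty": -0.076, "tz": 0.28, "ax": 0, "ay": 0, "az": 0}
    - {"grip": 0, "tx": -0.08, "ty": -0.076, "tz": 0.28, "ax": 0, "ay": 0, "az": 0}
    - {"grip": 0, "tx": -0.08, "ty": -0.076, "tz": 0.28, "ax": 0, "ay": 0, "az": 0}
    - {"grip": 0, "tx": -0.08, "ty": -0.076, "tz": 0.28, "ax": 0, "ay": 0, "az": 0}
    - {"grip": 0, "tx": -0.08, "ty": -0.076, "tz": 0.28, "ax": 0, "ay": 0, "az": 0}
    - {"grip": 0, "tx": -0.08, "ty": -0.076, "tz": 0.28, "ax": 0, "ay": 0, "az": 0}
    - {"grip": 0, "tx": -0.08, "ty": -0.076, "tz": 0.28, "ax": 0, "ay": 0, "az": 0}
    - {"grip": 0, "tx": -0.08, "ty": -0.076, "tz": 0.28, "ax": 0, "ay": 0, "az": 0}

```text
clock: 3.23
ee_pos: [0.4454, 0.1806, 0.1237]
eef_rot: [0.707, 0.707, 0.001, 0.001]
contact_force: [0.9, -0.1, -0.1]
grip_width: 0.0856
grasp_force: 0.0
```

```bash
cat > circ.py <<'E'
from h import *
import pickle,sys
name,z,rmin,rmax=sys.argv[1],*map(float,sys.argv[2:5])
v=snap("wrist",name); pickle.dump(v,open(name+".pkl","wb")); s=get_state(); print(s["ee_pos"].round(4) if hasattr(s["ee_pos"],'round') else s["ee_pos"],s["clock"])
g=cv2.medianBlur(v[0][:,:,1],3); px=338/(v[2][2,3]-z)
c=cv2.HoughCircles(g,cv2.HOUGH_GRADIENT,1,20,param1=80,param2=20,minRadius=int(rmin*px),maxRadius=int(rmax*px))
for x,y,r in (c[0][:6] if c is not None else []):
    p=onz((x,y),*v[1:],z); print(x,y,r,p.round(4),"r",round(r/px,4),"move",motion([p[0],p[1],s["ee_pos"][2]]))
E
python3 circ.py w4 .024 .022 .034
```

```text
[0.4451 0.1806 0.1233] 3.2833
284.5 63.5 41.9 [0.4641 0.2689 0.024 ] r 0.03 move [0.0883 0.019  0.0001 0.    ]
251.5 189.5 36.6 [0.4416 0.1805 0.024 ] r 0.0262 move [-0.     -0.0036 -0.      0.    ]
352.5 268.5 36.9 [0.5219 0.115  0.024 ] r 0.0265 move [-0.0656  0.0768  0.0001  0.    ]
```

View pics/w4.png

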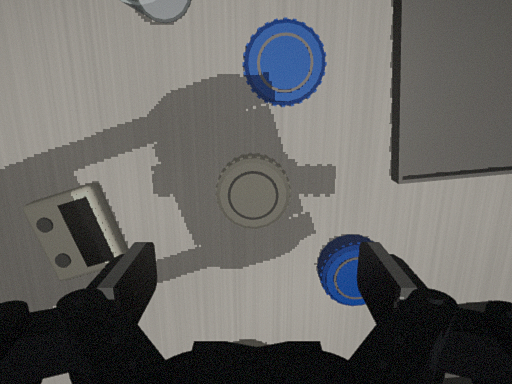

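View w4: lid B in shadow with its top at (253,192), blue look-alikes at (285,62) and (352,270). Now I'll descend and grip.

Call:
carry_out:
  rows:
    - {"grip": 0, "tx": -0.001, "ty": -0.002, "tz": 0.03, "ax": 0, "ay": 0, "az": 0}
    - {"grip": 0, "tx": -0.001, "ty": -0.002, "tz": 0.06, "ax": 0, "ay": 0, "az": 0}
    - {"grip": 0, "tx": -0.001, "ty": -0.002, "tz": 0.09, "ax": 0, "ay": 0, "az": 0}
    - {"grip": 0, "tx": -0.001, "ty": -0.002, "tz": 0.105, "ax": 0, "ay": 0, "az": 0}
    - {"grip": 0, "tx": -0.001, "ty": -0.002, "tz": 0.117, "ax": 0, "ay": 0, "az": 0}
    - {"grip": 0, "tx": -0.001, "ty": -0.002, "tz": 0.117, "ax": 0, "ay": 0, "az": 0}
    - {"grip": 0, "tx": -0.001, "ty": -0.002, "tz": 0.117, "ax": 0, "ay": 0, "az": 0}

```text
clock: 3.87
ee_pos: [0.4425, 0.1793, 0.0051]
eef_rot: [0.707, 0.707, 0.0, 0.0]
contact_force: [-0.1, 0.1, 0.4]
grip_width: 0.0854
grasp_force: 0.0
```

Call:
carry_out:
  rows:
    - {"grip": 1, "tx": 0, "ty": 0, "tz": 0, "ax": 0, "ay": 0, "az": 0}
    - {"grip": 1, "tx": 0, "ty": 0, "tz": 0, "ax": 0, "ay": 0, "az": 0}
    - {"grip": 1, "tx": 0, "ty": 0, "tz": 0, "ax": 0, "ay": 0, "az": 0}
    - {"grip": 1, "tx": 0, "ty": 0, "tz": 0, "ax": 0, "ay": 0, "az": 0}
    - {"grip": 1, "tx": 0, "ty": 0, "tz": 0, "ax": 0, "ay": 0, "az": 0}
    - {"grip": 1, "tx": 0, "ty": 0, "tz": 0, "ax": 0, "ay": 0, "az": 0}
    - {"grip": 1, "tx": 0, "ty": 0, "tz": 0, "ax": 0, "ay": 0, "az": 0}
    - {"grip": 1, "tx": 0, "ty": 0, "tz": 0, "ax": 0, "ay": 0, "az": 0}

```text
clock: 4.53
ee_pos: [0.4429, 0.1793, 0.0062]
eef_rot: [0.707, 0.707, 0.001, 0.0]
contact_force: [-4.3, -2.1, 14.0]
grip_width: 0.0534
grasp_force: 61.5
```

Call:
carry_out:
  rows:
    - {"grip": 1, "tx": 0, "ty": 0, "tz": -0.01, "ax": 0, "ay": 0, "az": 0}
    - {"grip": 1, "tx": 0, "ty": 0, "tz": -0.04, "ax": 0, "ay": 0, "az": 0}
    - {"grip": 1, "tx": 0, "ty": 0, "tz": -0.08, "ax": 0, "ay": 0, "az": 0}
    - {"grip": 1, "tx": 0, "ty": 0, "tz": -0.1, "ax": 0, "ay": 0, "az": 0}
    - {"grip": 1, "tx": 0, "ty": 0, "tz": -0.1, "ax": 0, "ay": 0, "az": 0}
    - {"grip": 1, "tx": 0, "ty": 0, "tz": -0.1, "ax": 0, "ay": 0, "az": 0}

```text
clock: 5.03
ee_pos: [0.4426, 0.1792, 0.1062]
eef_rot: [0.707, 0.707, 0.001, 0.001]
contact_force: [-0.8, -0.7, -1.1]
grip_width: 0.0531
grasp_force: 63.5
```

Run:
```python
from h import *
s=get_state(); print(s["ee_pos"],s["grip_width"],s["grasp_force"],s["contact_force"])
a=snap("side");p=proj(s["ee_pos"],*a[1:]).astype(int);w=snap("wrist")
b=snap("scene");q=proj(s["ee_pos"],*b[1:]).astype(int)
c=[cv2.resize(i[max(0,y-40):y+40,max(0,x-45):x+45,::-1],(390,346),interpolation=cv2.INTER_CUBIC) for i,(x,y) in ((a[0],p),(b[0],q))]
cv2.imwrite("pics/l1.png",np.hstack(c)); cv2.imwrite("pics/l1w.png",w[0][:,:,::-1])
```

```text
[0.44261938 0.17917046 0.10615751] 0.05309919403664655 63.48190692253411 [-0.83591977 -0.73482471 -1.08542211]
```

View pics/l1.png

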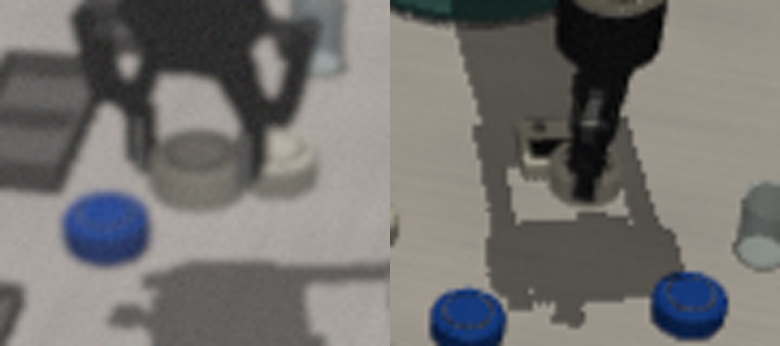

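Lid B is held flat at (195,165) in the side crop.

Call:
carry_out:
  rows:
    - {"grip": 1, "tx": 0.02, "ty": 0.027, "tz": 0, "ax": 0, "ay": 0, "az": 0}
    - {"grip": 1, "tx": 0.045, "ty": 0.06, "tz": 0, "ax": 0, "ay": 0, "az": 0}
    - {"grip": 1, "tx": 0.07, "ty": 0.094, "tz": 0, "ax": 0, "ay": 0, "az": 0}
    - {"grip": 1, "tx": 0.095, "ty": 0.128, "tz": 0, "ax": 0, "ay": 0, "az": 0}
    - {"grip": 1, "tx": 0.112, "ty": 0.152, "tz": 0, "ax": 0, "ay": 0, "az": 0}
    - {"grip": 1, "tx": 0.121, "ty": 0.164, "tz": 0, "ax": 0, "ay": 0, "az": 0}
    - {"grip": 1, "tx": 0.121, "ty": 0.164, "tz": 0, "ax": 0, "ay": 0, "az": 0}
    - {"grip": 1, "tx": 0.121, "ty": 0.164, "tz": 0, "ax": 0, "ay": 0, "az": 0}
    - {"grip": 1, "tx": 0.121, "ty": 0.164, "tz": 0.03, "ax": 0, "ay": 0, "az": 0}
    - {"grip": 1, "tx": 0.121, "ty": 0.164, "tz": 0.06, "ax": 0, "ay": 0, "az": 0}
    - {"grip": 1, "tx": 0.121, "ty": 0.164, "tz": 0.08, "ax": 0, "ay": 0, "az": 0}
    - {"grip": 1, "tx": 0.121, "ty": 0.164, "tz": 0.09, "ax": 0, "ay": 0, "az": 0}
    - {"grip": 1, "tx": 0.121, "ty": 0.164, "tz": 0.095, "ax": 0, "ay": 0, "az": 0}
    - {"grip": 1, "tx": 0.121, "ty": 0.164, "tz": 0.095, "ax": 0, "ay": 0, "az": 0}
    - {"grip": 1, "tx": 0.121, "ty": 0.164, "tz": 0.095, "ax": 0, "ay": 0, "az": 0}

```text
clock: 6.43
ee_pos: [0.6058, 0.2997, 0.0103]
eef_rot: [0.707, 0.707, 0.0, 0.0]
contact_force: [-0.2, -0.1, 2.0]
grip_width: 0.0534
grasp_force: 65.7
```

Call:
carry_out:
  rows:
    - {"grip": 0.2, "tx": 0, "ty": 0, "tz": 0, "ax": 0, "ay": 0, "az": 0}
    - {"grip": 0.2, "tx": 0, "ty": 0, "tz": 0, "ax": 0, "ay": 0, "az": 0}
    - {"grip": 0.2, "tx": 0, "ty": 0, "tz": 0, "ax": 0, "ay": 0, "az": 0}
    - {"grip": 0.2, "tx": 0, "ty": 0, "tz": 0, "ax": 0, "ay": 0, "az": 0}
    - {"grip": 0.2, "tx": 0, "ty": 0, "tz": -0.01, "ax": 0, "ay": 0, "az": 0}
    - {"grip": 0.2, "tx": 0, "ty": 0, "tz": -0.03, "ax": 0, "ay": 0, "az": 0}
    - {"grip": 0, "tx": 0, "ty": 0, "tz": -0.06, "ax": 0, "ay": 0, "az": 0}
    - {"grip": 0, "tx": 0, "ty": 0, "tz": -0.1, "ax": 0, "ay": 0, "az": 0}
    - {"grip": 0, "tx": 0, "ty": 0, "tz": -0.11, "ax": 0, "ay": 0, "az": 0}
    - {"grip": 0, "tx": 0, "ty": 0, "tz": -0.11, "ax": 0, "ay": 0, "az": 0}
    - {"grip": 0, "tx": 0, "ty": 0, "tz": -0.11, "ax": 0, "ay": 0, "az": 0}

```text
clock: 7.35
ee_pos: [0.6063, 0.3002, 0.1207]
eef_rot: [0.707, 0.707, 0.001, 0.0]
contact_force: [-1.0, 0.2, -0.5]
grip_width: 0.0856
grasp_force: 0.0
```

```bash
python3 circ.py w5 .028 .022 .034
python3 - <<'E'
from h import *
print("to lidA hover",motion([.439,.004,.12],0))
E
```

```text
[0.6058 0.2999 0.1193] 7.4
255.5 193.5 38.0 [0.6054 0.299  0.028 ] r 0.0265 move [-0.0009 -0.0005  0.      0.    ]
76.5 219.5 41.3 [0.4728 0.279  0.028 ] r 0.0288 move [-0.021 -0.133  0.     0.   ]
to lidA hover [-0.2959 -0.1668 -0.0007 -0.    ]
```

View pics/w5.png

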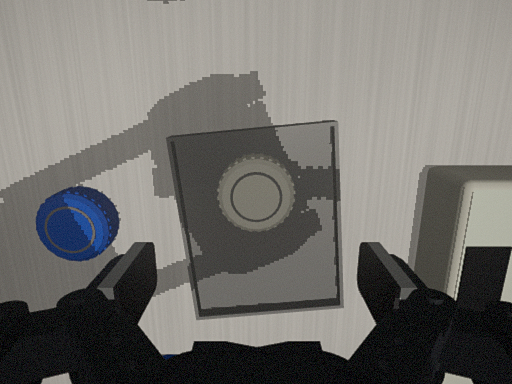

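Lid B sits flat in the wide tray at (256,193), towards its +y end. The tray corners are (168,137), (338,121), (343,305) and (197,319). Lid A is next.

Call:
carry_out:
  rows:
    - {"grip": 0, "tx": -0.296, "ty": -0.167, "tz": 0, "ax": 0, "ay": 0, "az": 0}
    - {"grip": 0, "tx": -0.296, "ty": -0.167, "tz": 0, "ax": 0, "ay": 0, "az": 0}
    - {"grip": 0, "tx": -0.296, "ty": -0.167, "tz": 0, "ax": 0, "ay": 0, "az": 0}
    - {"grip": 0, "tx": -0.296, "ty": -0.167, "tz": 0, "ax": 0, "ay": 0, "az": 0}
    - {"grip": 0, "tx": -0.296, "ty": -0.167, "tz": 0, "ax": 0, "ay": 0, "az": 0}
    - {"grip": 0, "tx": -0.296, "ty": -0.167, "tz": 0, "ax": 0, "ay": 0, "az": 0}
    - {"grip": 0, "tx": -0.296, "ty": -0.167, "tz": 0, "ax": 0, "ay": 0, "az": 0}
    - {"grip": 0, "tx": -0.296, "ty": -0.167, "tz": 0, "ax": 0, "ay": 0, "az": 0}
    - {"grip": 0, "tx": -0.296, "ty": -0.167, "tz": 0, "ax": 0, "ay": 0, "az": 0}
    - {"grip": 0, "tx": -0.296, "ty": -0.167, "tz": 0, "ax": 0, "ay": 0, "az": 0}
    - {"grip": 0, "tx": -0.296, "ty": -0.167, "tz": 0, "ax": 0, "ay": 0, "az": 0}
    - {"grip": 0, "tx": -0.296, "ty": -0.167, "tz": 0, "ax": 0, "ay": 0, "az": 0}
    - {"grip": 0, "tx": -0.296, "ty": -0.167, "tz": 0, "ax": 0, "ay": 0, "az": 0}

```text
clock: 8.48
ee_pos: [0.4393, 0.0049, 0.1189]
eef_rot: [0.707, 0.708, -0.0, -0.0]
contact_force: [0.3, -0.3, 0.8]
grip_width: 0.0853
grasp_force: 0.0
```

```bash
python3 - <<'E'
from h import *
import pickle
v=pickle.load(open("w5.pkl","rb"))
q=np.array([onz(x,*v[1:],.015)[:2] for x in [(168,137),(338,121),(343,305),(197,319)]]);print(q.round(4),q.mean(0),cv2.minAreaRect(q.astype(np.float32)))
E
python3 circ.py w6 .024 .022 .034
```

```text
[[0.5414 0.3382]
 [0.665  0.3498]
 [0.6792 0.1969]
 [0.5553 0.1833]] [0.61024364 0.26706551] ((0.6101536154747009, 0.2665470838546753), (0.12462156265974045, 0.15556178987026215), 5.332004070281982)
[0.4393 0.0049 0.1189] 8.5333
396.5 44.5 33.0 [0.5298 0.1044 0.024 ] r 0.0232 move [ 0.0994  0.0907 -0.0001  0.    ]
253.5 191.5 36.0 [0.4366 0.0046 0.024 ] r 0.0253 move [-0.0003 -0.0027  0.      0.    ]
374.5 38.5 33.0 [0.5151 0.108  0.024 ] r 0.0232 move [ 1.03e-01  7.60e-02 -1.00e-04  0.00e+00]
```

Call:
carry_out:
  rows:
    - {"grip": 0, "tx": 0, "ty": -0.002, "tz": 0.03, "ax": 0, "ay": 0, "az": 0}
    - {"grip": 0, "tx": 0, "ty": -0.002, "tz": 0.06, "ax": 0, "ay": 0, "az": 0}
    - {"grip": 0, "tx": 0, "ty": -0.002, "tz": 0.09, "ax": 0, "ay": 0, "az": 0}
    - {"grip": 0, "tx": 0, "ty": -0.002, "tz": 0.105, "ax": 0, "ay": 0, "az": 0}
    - {"grip": 0, "tx": 0, "ty": -0.002, "tz": 0.112, "ax": 0, "ay": 0, "az": 0}
    - {"grip": 0, "tx": 0, "ty": -0.002, "tz": 0.112, "ax": 0, "ay": 0, "az": 0}
    - {"grip": 1, "tx": 0, "ty": -0.002, "tz": 0.112, "ax": 0, "ay": 0, "az": 0}
    - {"grip": 1, "tx": 0, "ty": -0.002, "tz": 0.112, "ax": 0, "ay": 0, "az": 0}
    - {"grip": 1, "tx": 0, "ty": -0.002, "tz": 0.112, "ax": 0, "ay": 0, "az": 0}
    - {"grip": 1, "tx": 0, "ty": -0.002, "tz": 0.112, "ax": 0, "ay": 0, "az": 0}
    - {"grip": 1, "tx": 0, "ty": -0.002, "tz": 0.112, "ax": 0, "ay": 0, "az": 0}
    - {"grip": 1, "tx": 0, "ty": -0.002, "tz": 0.112, "ax": 0, "ay": 0, "az": 0}
    - {"grip": 1, "tx": 0, "ty": -0.002, "tz": 0.112, "ax": 0, "ay": 0, "az": 0}

```text
clock: 9.62
ee_pos: [0.438, 0.0041, 0.0094]
eef_rot: [0.707, 0.707, 0.001, 0.001]
contact_force: [-3.3, 1.0, 12.0]
grip_width: 0.0531
grasp_force: 62.0
```

Call:
carry_out:
  rows:
    - {"grip": 1, "tx": 0, "ty": 0, "tz": -0.01, "ax": 0, "ay": 0, "az": 0}
    - {"grip": 1, "tx": 0, "ty": 0, "tz": -0.04, "ax": 0, "ay": 0, "az": 0}
    - {"grip": 1, "tx": 0, "ty": 0, "tz": -0.08, "ax": 0, "ay": 0, "az": 0}
    - {"grip": 1, "tx": 0, "ty": 0, "tz": -0.1, "ax": 0, "ay": 0, "az": 0}
    - {"grip": 1, "tx": 0, "ty": 0, "tz": -0.1, "ax": 0, "ay": 0, "az": 0}
    - {"grip": 1, "tx": 0, "ty": 0, "tz": -0.1, "ax": 0, "ay": 0, "az": 0}

```text
clock: 10.12
ee_pos: [0.4378, 0.004, 0.1096]
eef_rot: [0.707, 0.707, 0.001, 0.001]
contact_force: [-1.2, -0.3, -1.1]
grip_width: 0.0532
grasp_force: 63.5
```

Run:
```python
from h import *
print(motion([.6135,.231,.106],0))
```

```text
[ 0.2271  0.1757  0.0042 -0.    ]
```

Call:
carry_out:
  rows:
    - {"grip": 1, "tx": 0.025, "ty": 0.02, "tz": 0, "ax": 0, "ay": 0, "az": 0}
    - {"grip": 1, "tx": 0.055, "ty": 0.043, "tz": 0, "ax": 0, "ay": 0, "az": 0}
    - {"grip": 1, "tx": 0.085, "ty": 0.066, "tz": 0, "ax": 0, "ay": 0, "az": 0}
    - {"grip": 1, "tx": 0.115, "ty": 0.089, "tz": 0, "ax": 0, "ay": 0, "az": 0}
    - {"grip": 1, "tx": 0.145, "ty": 0.112, "tz": 0, "ax": 0, "ay": 0, "az": 0}
    - {"grip": 1, "tx": 0.175, "ty": 0.135, "tz": 0, "ax": 0, "ay": 0, "az": 0}
    - {"grip": 1, "tx": 0.205, "ty": 0.158, "tz": 0, "ax": 0, "ay": 0, "az": 0}
    - {"grip": 1, "tx": 0.22, "ty": 0.17, "tz": 0, "ax": 0, "ay": 0, "az": 0}
    - {"grip": 1, "tx": 0.227, "ty": 0.176, "tz": 0, "ax": 0, "ay": 0, "az": 0}
    - {"grip": 1, "tx": 0.227, "ty": 0.176, "tz": 0, "ax": 0, "ay": 0, "az": 0}
    - {"grip": 1, "tx": 0.227, "ty": 0.176, "tz": 0, "ax": 0, "ay": 0, "az": 0}
    - {"grip": 1, "tx": 0.227, "ty": 0.176, "tz": 0.03, "ax": 0, "ay": 0, "az": 0}
    - {"grip": 1, "tx": 0.227, "ty": 0.176, "tz": 0.06, "ax": 0, "ay": 0, "az": 0}
    - {"grip": 1, "tx": 0.227, "ty": 0.176, "tz": 0.08, "ax": 0, "ay": 0, "az": 0}
    - {"grip": 1, "tx": 0.227, "ty": 0.176, "tz": 0.09, "ax": 0, "ay": 0, "az": 0}
    - {"grip": 1, "tx": 0.227, "ty": 0.176, "tz": 0.095, "ax": 0, "ay": 0, "az": 0}
    - {"grip": 1, "tx": 0.227, "ty": 0.176, "tz": 0.095, "ax": 0, "ay": 0, "az": 0}
    - {"grip": 1, "tx": 0.227, "ty": 0.176, "tz": 0.095, "ax": 0, "ay": 0, "az": 0}

```text
clock: 11.62
ee_pos: [0.6131, 0.2302, 0.0136]
eef_rot: [0.707, 0.707, 0.001, 0.0]
contact_force: [-0.6, -0.2, -0.1]
grip_width: 0.053
grasp_force: 65.8
```

Call:
carry_out:
  rows:
    - {"grip": 0.2, "tx": 0, "ty": 0, "tz": 0, "ax": 0, "ay": 0, "az": 0}
    - {"grip": 0.2, "tx": 0, "ty": 0, "tz": 0, "ax": 0, "ay": 0, "az": 0}
    - {"grip": 0.2, "tx": 0, "ty": 0, "tz": 0, "ax": 0, "ay": 0, "az": 0}
    - {"grip": 0.2, "tx": 0, "ty": 0, "tz": 0, "ax": 0, "ay": 0, "az": 0}
    - {"grip": 0.2, "tx": 0, "ty": 0, "tz": -0.01, "ax": 0, "ay": 0, "az": 0}
    - {"grip": 0.2, "tx": 0, "ty": 0, "tz": -0.03, "ax": 0, "ay": 0, "az": 0}
    - {"grip": 0, "tx": 0, "ty": 0, "tz": -0.06, "ax": 0, "ay": 0, "az": 0}
    - {"grip": 0, "tx": 0, "ty": 0, "tz": -0.1, "ax": 0, "ay": 0, "az": 0}
    - {"grip": 0, "tx": 0, "ty": 0, "tz": -0.13, "ax": 0, "ay": 0, "az": 0}
    - {"grip": 0, "tx": 0, "ty": 0, "tz": -0.15, "ax": 0, "ay": 0, "az": 0}
    - {"grip": 0, "tx": 0, "ty": 0, "tz": -0.15, "ax": 0, "ay": 0, "az": 0}
    - {"grip": 0, "tx": 0, "ty": 0, "tz": -0.15, "ax": 0, "ay": 0, "az": 0}

```text
clock: 12.62
ee_pos: [0.6134, 0.2312, 0.1643]
eef_rot: [0.707, 0.707, 0.001, 0.001]
contact_force: [0.5, 0.2, -0.9]
grip_width: 0.0856
grasp_force: 0.0
```

```bash
python3 circ.py w7 .028 .022 .034
python3 - <<'E'
from h import *
print("to cupQ hover",motion([.378,.316,.14],0))
E
```

```text
[0.6129 0.231  0.1625] 12.6667
246.5 99.5 33.8 [0.6054 0.2953 0.028 ] r 0.0279 move [ 0.0643 -0.0075  0.      0.    ]
84.5 125.5 39.3 [0.4737 0.2748 0.028 ] r 0.0324 move [ 0.0438 -0.1392 -0.      0.    ]
167.5 293.5 31.8 [0.5301 0.1194 0.028 ] r 0.0262 move [-0.1116 -0.0828 -0.      0.    ]
253.5 179.5 31.0 [0.6109 0.2295 0.028 ] r 0.0256 move [-0.0015 -0.002  -0.      0.    ]
to cupQ hover [ 8.500e-02 -2.349e-01  2.250e-02  1.000e-04]
```

Both lids read in place, at (0.605, 0.295) and (0.611, 0.230). Next is cup Q.

Call:
carry_out:
  rows:
    - {"grip": 0.2, "tx": 0.085, "ty": -0.235, "tz": 0.02, "ax": 0, "ay": 0, "az": 0}
    - {"grip": 0.2, "tx": 0.085, "ty": -0.235, "tz": 0.02, "ax": 0, "ay": 0, "az": 0}
    - {"grip": 0.2, "tx": 0.085, "ty": -0.235, "tz": 0.02, "ax": 0, "ay": 0, "az": 0}
    - {"grip": 0.2, "tx": 0.085, "ty": -0.235, "tz": 0.02, "ax": 0, "ay": 0, "az": 0}
    - {"grip": 0.2, "tx": 0.085, "ty": -0.235, "tz": 0.02, "ax": 0, "ay": 0, "az": 0}
    - {"grip": 0.2, "tx": 0.085, "ty": -0.235, "tz": 0.02, "ax": 0, "ay": 0, "az": 0}
    - {"grip": 0.2, "tx": 0.085, "ty": -0.235, "tz": 0.02, "ax": 0, "ay": 0, "az": 0}
    - {"grip": 0.2, "tx": 0.085, "ty": -0.235, "tz": 0.02, "ax": 0, "ay": 0, "az": 0}
    - {"grip": 0.2, "tx": 0.085, "ty": -0.235, "tz": 0.02, "ax": 0, "ay": 0, "az": 0}
    - {"grip": 0.2, "tx": 0.085, "ty": -0.235, "tz": 0.02, "ax": 0, "ay": 0, "az": 0}
    - {"grip": 0.2, "tx": 0.085, "ty": -0.235, "tz": 0.02, "ax": 0, "ay": 0, "az": 0}
    - {"grip": 0.2, "tx": 0.085, "ty": -0.235, "tz": 0.02, "ax": 0, "ay": 0, "az": 0}

```text
clock: 13.67
ee_pos: [0.3787, 0.3156, 0.142]
eef_rot: [0.708, 0.707, -0.0, -0.0]
contact_force: [-0.3, 0.4, -0.4]
grip_width: 0.0683
grasp_force: 0.0
```

```bash
python3 circ.py w8 .06 .018 .025
```

```text
[0.3786 0.3156 0.142 ] 13.7167
257.5 192.5 29.6 [0.379  0.3182 0.06  ] r 0.0197 move [ 0.0026  0.0003 -0.      0.    ]
356.5 229.5 35.3 [0.4496 0.2907 0.06  ] r 0.0234 move [-0.0249  0.0711 -0.      0.    ]
```

View pics/w8.png

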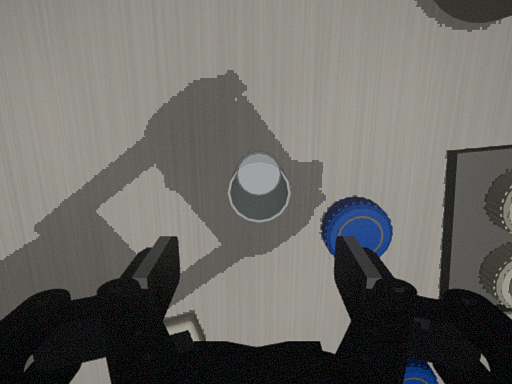

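Cup Q's rim is centred at (259,191); the blue lid at (356,230) is clear of the fingers.

Call:
carry_out:
  rows:
    - {"grip": 0.2, "tx": 0.003, "ty": 0.001, "tz": 0.03, "ax": 0, "ay": 0, "az": 0}
    - {"grip": 0.2, "tx": 0.003, "ty": 0.001, "tz": 0.06, "ax": 0, "ay": 0, "az": 0}
    - {"grip": 0.2, "tx": 0.003, "ty": 0.001, "tz": 0.09, "ax": 0, "ay": 0, "az": 0}
    - {"grip": 0.2, "tx": 0.003, "ty": 0.001, "tz": 0.11, "ax": 0, "ay": 0, "az": 0}
    - {"grip": 0.2, "tx": 0.003, "ty": 0.001, "tz": 0.117, "ax": 0, "ay": 0, "az": 0}
    - {"grip": 0.2, "tx": 0.003, "ty": 0.001, "tz": 0.117, "ax": 0, "ay": 0, "az": 0}
    - {"grip": 1, "tx": 0.003, "ty": 0.001, "tz": 0.117, "ax": 0, "ay": 0, "az": 0}
    - {"grip": 1, "tx": 0.003, "ty": 0.001, "tz": 0.117, "ax": 0, "ay": 0, "az": 0}
    - {"grip": 1, "tx": 0.003, "ty": 0.001, "tz": 0.117, "ax": 0, "ay": 0, "az": 0}
    - {"grip": 1, "tx": 0.003, "ty": 0.001, "tz": 0.117, "ax": 0, "ay": 0, "az": 0}
    - {"grip": 1, "tx": 0.003, "ty": 0.001, "tz": 0.117, "ax": 0, "ay": 0, "az": 0}
    - {"grip": 1, "tx": 0.003, "ty": 0.001, "tz": 0.117, "ax": 0, "ay": 0, "az": 0}
    - {"grip": 1, "tx": 0.003, "ty": 0.001, "tz": 0.117, "ax": 0, "ay": 0, "az": 0}

```text
clock: 14.8
ee_pos: [0.38, 0.3196, 0.0274]
eef_rot: [0.707, 0.707, 0.002, 0.0]
contact_force: [0.2, -0.3, 6.6]
grip_width: 0.0425
grasp_force: 60.6
```

Call:
carry_out:
  rows:
    - {"grip": 1, "tx": 0, "ty": 0, "tz": -0.01, "ax": 0, "ay": 0, "az": 0}
    - {"grip": 1, "tx": 0, "ty": 0, "tz": -0.04, "ax": 0, "ay": 0, "az": 0}
    - {"grip": 1, "tx": 0, "ty": 0, "tz": -0.08, "ax": 0, "ay": 0, "az": 0}
    - {"grip": 1, "tx": 0, "ty": 0, "tz": -0.11, "ax": 0, "ay": 0, "az": 0}
    - {"grip": 1, "tx": 0, "ty": 0, "tz": -0.12, "ax": 0, "ay": 0, "az": 0}
    - {"grip": 1, "tx": 0, "ty": 0, "tz": -0.12, "ax": 0, "ay": 0, "az": 0}
    - {"grip": 1, "tx": 0, "ty": 0, "tz": -0.12, "ax": 0, "ay": 0, "az": 0}

```text
clock: 15.38
ee_pos: [0.3791, 0.3191, 0.146]
eef_rot: [0.707, 0.707, 0.001, 0.0]
contact_force: [0.2, -0.2, -0.7]
grip_width: 0.0422
grasp_force: 60.9
```

Run:
```python
from h import *
snap("wrist","w9")
c=np.array([.6255,-.011]); u=np.array([-np.sin(np.radians(6.2)),np.cos(np.radians(6.2))])
for k in (1,-1): p=c+u*.039*k; print(p,motion([*p,.145],0))
```

```text
[0.62128803 0.02777189] [-2.910e-01  2.425e-01 -2.000e-04  1.000e-04]
[ 0.62971197 -0.04977189] [-3.686e-01  2.510e-01 -2.000e-04  1.000e-04]
```

Call:
carry_out:
  rows:
    - {"grip": 1, "tx": -0.025, "ty": 0.021, "tz": -0.005, "ax": 0, "ay": 0, "az": 0}
    - {"grip": 1, "tx": -0.055, "ty": 0.046, "tz": -0.01, "ax": 0, "ay": 0, "az": 0}
    - {"grip": 1, "tx": -0.085, "ty": 0.071, "tz": -0.02, "ax": 0, "ay": 0, "az": 0}
    - {"grip": 1, "tx": -0.115, "ty": 0.096, "tz": -0.03, "ax": 0, "ay": 0, "az": 0}
    - {"grip": 1, "tx": -0.145, "ty": 0.121, "tz": -0.03, "ax": 0, "ay": 0, "az": 0}
    - {"grip": 1, "tx": -0.175, "ty": 0.146, "tz": -0.03, "ax": 0, "ay": 0, "az": 0}
    - {"grip": 1, "tx": -0.205, "ty": 0.171, "tz": -0.03, "ax": 0, "ay": 0, "az": 0}
    - {"grip": 1, "tx": -0.235, "ty": 0.196, "tz": -0.03, "ax": 0, "ay": 0, "az": 0}
    - {"grip": 1, "tx": -0.265, "ty": 0.221, "tz": -0.03, "ax": 0, "ay": 0, "az": 0}
    - {"grip": 1, "tx": -0.28, "ty": 0.234, "tz": -0.03, "ax": 0, "ay": 0, "az": 0}
    - {"grip": 1, "tx": -0.291, "ty": 0.242, "tz": -0.03, "ax": 0, "ay": 0, "az": 0}
    - {"grip": 1, "tx": -0.291, "ty": 0.242, "tz": -0.03, "ax": 0, "ay": 0, "az": 0}
    - {"grip": 1, "tx": -0.291, "ty": 0.242, "tz": -0.03, "ax": 0, "ay": 0, "az": 0}
    - {"grip": 1, "tx": -0.291, "ty": 0.242, "tz": -0.03, "ax": 0, "ay": 0, "az": 0}

```text
clock: 16.6
ee_pos: [0.6203, 0.0289, 0.1748]
eef_rot: [0.707, 0.707, -0.0, -0.0]
contact_force: [0.3, -0.6, -0.9]
grip_width: 0.0423
grasp_force: 60.9
```

Run:
```python
from h import *
import pickle
v=snap("wrist","w10"); pickle.dump(v,open("w10.pkl","wb")); s=get_state(); print(s["ee_pos"],s["clock"])
```

```text
[0.62030192 0.02907587 0.17511732] 16.65
```

View pics/w10.png

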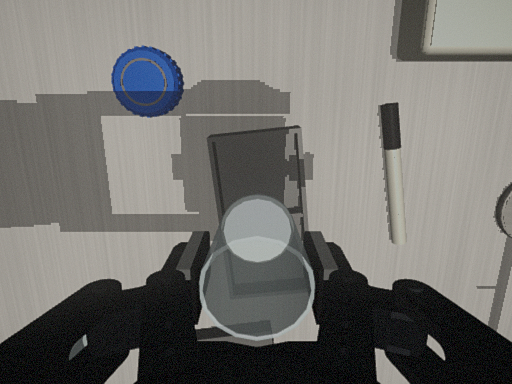

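Run:
```python
from h import *
import pickle
v=pickle.load(open("w10.pkl","rb"))
a,b=[onz(p,*v[1:],.025)[:2] for p in ((209,135),(300,127))]
e=(b-a); L=np.linalg.norm(e); n=np.array([-e[1],e[0]])/L
print(a,b,L,np.degrees(np.arctan2(e[1],e[0])),"centre",(a+b)/2-n*.08,"bay+",(a+b)/2-n*.041,"bay-",(a+b)/2-n*.119, onz((298,210),*v[1:],.025))
```

```text
[0.57888989 0.06316387] [0.65685839 0.07005933] 0.07827281630518695 5.054033242465478 centre [ 0.62492175 -0.01307737] bay+ [0.62148604 0.025771  ] bay- [ 0.62835747 -0.05192574] [ 0.65773268 -0.00491864  0.025     ]
```

The bay tray's far edge, (209,135) to (300,127), gives the + bay centre at (0.6215, 0.026), so the cup is about 2 mm off. Lowering it.

Call:
carry_out:
  rows:
    - {"grip": 1, "tx": -0.002, "ty": 0.001, "tz": 0.03, "ax": 0, "ay": 0, "az": 0}
    - {"grip": 1, "tx": -0.002, "ty": 0.001, "tz": 0.065, "ax": 0, "ay": 0, "az": 0}
    - {"grip": 1, "tx": -0.002, "ty": 0.001, "tz": 0.1, "ax": 0, "ay": 0, "az": 0}
    - {"grip": 1, "tx": -0.002, "ty": 0.001, "tz": 0.125, "ax": 0, "ay": 0, "az": 0}
    - {"grip": 1, "tx": -0.002, "ty": 0.001, "tz": 0.135, "ax": 0, "ay": 0, "az": 0}
    - {"grip": 1, "tx": -0.002, "ty": 0.001, "tz": 0.142, "ax": 0, "ay": 0, "az": 0}
    - {"grip": 1, "tx": -0.002, "ty": 0.001, "tz": 0.142, "ax": 0, "ay": 0, "az": 0}
    - {"grip": 1, "tx": -0.002, "ty": 0.001, "tz": 0.142, "ax": 0, "ay": 0, "az": 0}

```text
clock: 17.32
ee_pos: [0.6226, 0.0263, 0.0349]
eef_rot: [0.707, 0.707, 0.001, 0.001]
contact_force: [0.8, 0.1, -0.0]
grip_width: 0.0423
grasp_force: 60.9
```

Call:
carry_out:
  rows:
    - {"grip": 1, "tx": 0, "ty": 0, "tz": 0.003, "ax": 0, "ay": 0, "az": 0}
    - {"grip": 1, "tx": 0, "ty": 0, "tz": 0.003, "ax": 0, "ay": 0, "az": 0}
    - {"grip": 1, "tx": 0, "ty": 0, "tz": 0.003, "ax": 0, "ay": 0, "az": 0}
    - {"grip": 0.3, "tx": 0, "ty": 0, "tz": 0.003, "ax": 0, "ay": 0, "az": 0}
    - {"grip": 0.3, "tx": 0, "ty": 0, "tz": 0.003, "ax": 0, "ay": 0, "az": 0}
    - {"grip": 0.3, "tx": 0, "ty": 0, "tz": 0.003, "ax": 0, "ay": 0, "az": 0}
    - {"grip": 0.3, "tx": 0, "ty": 0, "tz": 0.003, "ax": 0, "ay": 0, "az": 0}
    - {"grip": 0.3, "tx": 0, "ty": 0, "tz": -0.01, "ax": 0, "ay": 0, "az": 0}
    - {"grip": 0.2, "tx": 0, "ty": 0, "tz": -0.04, "ax": 0, "ay": 0, "az": 0}
    - {"grip": 0.2, "tx": 0, "ty": 0, "tz": -0.07, "ax": 0, "ay": 0, "az": 0}
    - {"grip": 0.2, "tx": 0, "ty": 0, "tz": -0.105, "ax": 0, "ay": 0, "az": 0}
    - {"grip": 0.2, "tx": 0, "ty": 0, "tz": -0.105, "ax": 0, "ay": 0, "az": 0}
    - {"grip": 0.2, "tx": 0, "ty": 0, "tz": -0.105, "ax": 0, "ay": 0, "az": 0}

```text
clock: 18.4
ee_pos: [0.623, 0.026, 0.1417]
eef_rot: [0.707, 0.707, 0.002, 0.002]
contact_force: [0.5, -0.1, -1.2]
grip_width: 0.0683
grasp_force: 0.0
```

```bash
python3 circ.py w11 .064 .018 .025
python3 - <<'E'
from h import *
print("to cupP",motion([.444,-.167,.142],0))
E
```

```text
[0.6222 0.026  0.1396] 18.45
255.5 198.5 28.4 [0.6223 0.0257 0.064 ] r 0.0185 move [-0.0003  0.      0.      0.    ]
124.5 72.5 37.4 [0.5416 0.107  0.064 ] r 0.0244 move [ 0.081  -0.0806 -0.0001  0.    ]
to cupP [-0.193  -0.1782 -0.0027  0.    ]
```

Cup Q stands in the + bay. Next is cup P.

Call:
carry_out:
  rows:
    - {"grip": 0.2, "tx": -0.193, "ty": -0.178, "tz": -0.003, "ax": 0, "ay": 0, "az": 0}
    - {"grip": 0.2, "tx": -0.193, "ty": -0.178, "tz": -0.003, "ax": 0, "ay": 0, "az": 0}
    - {"grip": 0.2, "tx": -0.193, "ty": -0.178, "tz": -0.003, "ax": 0, "ay": 0, "az": 0}
    - {"grip": 0.2, "tx": -0.193, "ty": -0.178, "tz": -0.003, "ax": 0, "ay": 0, "az": 0}
    - {"grip": 0.2, "tx": -0.193, "ty": -0.178, "tz": -0.003, "ax": 0, "ay": 0, "az": 0}
    - {"grip": 0.2, "tx": -0.193, "ty": -0.178, "tz": -0.003, "ax": 0, "ay": 0, "az": 0}
    - {"grip": 0.2, "tx": -0.193, "ty": -0.178, "tz": -0.003, "ax": 0, "ay": 0, "az": 0}
    - {"grip": 0.2, "tx": -0.193, "ty": -0.178, "tz": -0.003, "ax": 0, "ay": 0, "az": 0}
    - {"grip": 0.2, "tx": -0.193, "ty": -0.178, "tz": -0.003, "ax": 0, "ay": 0, "az": 0}
    - {"grip": 0.2, "tx": -0.193, "ty": -0.178, "tz": -0.003, "ax": 0, "ay": 0, "az": 0}
    - {"grip": 0.2, "tx": -0.193, "ty": -0.178, "tz": -0.003, "ax": 0, "ay": 0, "az": 0}
    - {"grip": 0.2, "tx": -0.193, "ty": -0.178, "tz": -0.003, "ax": 0, "ay": 0, "az": 0}

```text
clock: 19.45
ee_pos: [0.4445, -0.1663, 0.141]
eef_rot: [0.707, 0.708, -0.0, -0.0]
contact_force: [-0.3, -0.5, -0.5]
grip_width: 0.0683
grasp_force: 0.0
```

```bash
python3 circ.py w12 .06 .018 .025
```

```text
[ 0.4444 -0.1663  0.141 ] 19.5
257.5 195.5 29.6 [ 0.4447 -0.1654  0.06  ] r 0.0196 move [0.001  0.0003 0.     0.    ]
```

Call:
carry_out:
  rows:
    - {"grip": 0.2, "tx": 0.002, "ty": 0.001, "tz": 0.03, "ax": 0, "ay": 0, "az": 0}
    - {"grip": 0.2, "tx": 0.002, "ty": 0.001, "tz": 0.06, "ax": 0, "ay": 0, "az": 0}
    - {"grip": 0.2, "tx": 0.002, "ty": 0.001, "tz": 0.09, "ax": 0, "ay": 0, "az": 0}
    - {"grip": 0.2, "tx": 0.002, "ty": 0.001, "tz": 0.11, "ax": 0, "ay": 0, "az": 0}
    - {"grip": 0.2, "tx": 0.002, "ty": 0.001, "tz": 0.116, "ax": 0, "ay": 0, "az": 0}
    - {"grip": 0.2, "tx": 0.002, "ty": 0.001, "tz": 0.116, "ax": 0, "ay": 0, "az": 0}
    - {"grip": 1, "tx": 0.002, "ty": 0.001, "tz": 0.116, "ax": 0, "ay": 0, "az": 0}
    - {"grip": 1, "tx": 0.002, "ty": 0.001, "tz": 0.116, "ax": 0, "ay": 0, "az": 0}
    - {"grip": 1, "tx": 0.002, "ty": 0.001, "tz": 0.116, "ax": 0, "ay": 0, "az": 0}
    - {"grip": 1, "tx": 0.002, "ty": 0.001, "tz": 0.116, "ax": 0, "ay": 0, "az": 0}
    - {"grip": 1, "tx": 0.002, "ty": 0.001, "tz": 0.116, "ax": 0, "ay": 0, "az": 0}
    - {"grip": 1, "tx": 0.002, "ty": 0.001, "tz": 0.116, "ax": 0, "ay": 0, "az": 0}
    - {"grip": 1, "tx": 0.002, "ty": 0.001, "tz": 0.116, "ax": 0, "ay": 0, "az": 0}

```text
clock: 20.58
ee_pos: [0.446, -0.1654, 0.0274]
eef_rot: [0.707, 0.707, 0.001, 0.001]
contact_force: [-0.9, 0.3, 6.1]
grip_width: 0.042
grasp_force: 60.9
```

Call:
carry_out:
  rows:
    - {"grip": 1, "tx": 0, "ty": 0, "tz": -0.01, "ax": 0, "ay": 0, "az": 0}
    - {"grip": 1, "tx": 0, "ty": 0, "tz": -0.04, "ax": 0, "ay": 0, "az": 0}
    - {"grip": 1, "tx": 0, "ty": 0, "tz": -0.08, "ax": 0, "ay": 0, "az": 0}
    - {"grip": 1, "tx": 0, "ty": 0, "tz": -0.12, "ax": 0, "ay": 0, "az": 0}
    - {"grip": 1, "tx": 0, "ty": 0, "tz": -0.12, "ax": 0, "ay": 0, "az": 0}
    - {"grip": 1, "tx": 0, "ty": 0, "tz": -0.12, "ax": 0, "ay": 0, "az": 0}

```text
clock: 21.08
ee_pos: [0.4461, -0.1655, 0.1494]
eef_rot: [0.707, 0.707, 0.001, 0.003]
contact_force: [-0.4, 0.7, -1.3]
grip_width: 0.0421
grasp_force: 60.8
```

Run:
```python
from h import *
print(motion([.6287,-.052,.15],0))
```

```text
[1.135e-01 1.826e-01 1.000e-04 0.000e+00]
```

Call:
carry_out:
  rows:
    - {"grip": 1, "tx": 0.016, "ty": 0.025, "tz": 0, "ax": 0, "ay": 0, "az": 0}
    - {"grip": 1, "tx": 0.034, "ty": 0.055, "tz": 0, "ax": 0, "ay": 0, "az": 0}
    - {"grip": 1, "tx": 0.052, "ty": 0.085, "tz": 0, "ax": 0, "ay": 0, "az": 0}
    - {"grip": 1, "tx": 0.07, "ty": 0.115, "tz": 0, "ax": 0, "ay": 0, "az": 0}
    - {"grip": 1, "tx": 0.09, "ty": 0.145, "tz": 0, "ax": 0, "ay": 0, "az": 0}
    - {"grip": 1, "tx": 0.105, "ty": 0.17, "tz": 0, "ax": 0, "ay": 0, "az": 0}
    - {"grip": 1, "tx": 0.1135, "ty": 0.182, "tz": 0, "ax": 0, "ay": 0, "az": 0}
    - {"grip": 1, "tx": 0.1135, "ty": 0.182, "tz": 0, "ax": 0, "ay": 0, "az": 0}
    - {"grip": 1, "tx": 0.1135, "ty": 0.182, "tz": 0, "ax": 0, "ay": 0, "az": 0}
    - {"grip": 1, "tx": 0.1135, "ty": 0.182, "tz": 0.03, "ax": 0, "ay": 0, "az": 0}
    - {"grip": 1, "tx": 0.1135, "ty": 0.182, "tz": 0.065, "ax": 0, "ay": 0, "az": 0}
    - {"grip": 1, "tx": 0.1135, "ty": 0.182, "tz": 0.095, "ax": 0, "ay": 0, "az": 0}
    - {"grip": 1, "tx": 0.1135, "ty": 0.182, "tz": 0.11, "ax": 0, "ay": 0, "az": 0}
    - {"grip": 1, "tx": 0.1135, "ty": 0.182, "tz": 0.116, "ax": 0, "ay": 0, "az": 0}
    - {"grip": 1, "tx": 0.1135, "ty": 0.182, "tz": 0.116, "ax": 0, "ay": 0, "az": 0}
    - {"grip": 1, "tx": 0.1135, "ty": 0.182, "tz": 0.116, "ax": 0, "ay": 0, "az": 0}

```text
clock: 22.42
ee_pos: [0.6268, -0.0523, 0.0305]
eef_rot: [0.707, 0.707, 0.0, 0.0]
contact_force: [-0.4, 0.3, -0.2]
grip_width: 0.0424
grasp_force: 61.3
```

Call:
carry_out:
  rows:
    - {"grip": 0.3, "tx": 0, "ty": 0, "tz": 0, "ax": 0, "ay": 0, "az": 0}
    - {"grip": 0.3, "tx": 0, "ty": 0, "tz": 0, "ax": 0, "ay": 0, "az": 0}
    - {"grip": 0.3, "tx": 0, "ty": 0, "tz": 0, "ax": 0, "ay": 0, "az": 0}
    - {"grip": 0.3, "tx": 0, "ty": 0, "tz": 0, "ax": 0, "ay": 0, "az": 0}
    - {"grip": 0.3, "tx": 0, "ty": 0, "tz": -0.01, "ax": 0, "ay": 0, "az": 0}
    - {"grip": 0.2, "tx": 0, "ty": 0, "tz": -0.04, "ax": 0, "ay": 0, "az": 0}
    - {"grip": 0.2, "tx": 0, "ty": 0, "tz": -0.07, "ax": 0, "ay": 0, "az": 0}
    - {"grip": 0.2, "tx": 0, "ty": 0, "tz": -0.11, "ax": 0, "ay": 0, "az": 0}
    - {"grip": 0.2, "tx": 0, "ty": 0, "tz": -0.11, "ax": 0, "ay": 0, "az": 0}
    - {"grip": 0.2, "tx": 0, "ty": 0, "tz": -0.11, "ax": 0, "ay": 0, "az": 0}

```text
clock: 23.25
ee_pos: [0.6281, -0.0516, 0.1429]
eef_rot: [0.707, 0.707, 0.002, 0.002]
contact_force: [-0.6, 0.7, -0.7]
grip_width: 0.0682
grasp_force: 0.0
```

```bash
python3 circ.py w13 .064 .018 .025
python3 - <<'E'
from h import *
print("to scoop",motion([.433,-.316,.14],0))
E
```

```text
[ 0.6273 -0.0515  0.1407] 23.3
247.5 78.5 34.1 [0.6225 0.026  0.064 ] r 0.0223 move [ 0.0775 -0.0049 -0.      0.    ]
255.5 198.5 29.6 [ 0.6274 -0.0523  0.064 ] r 0.0194 move [-0.0008  0.0001  0.      0.    ]
to scoop [-2.645e-01 -1.943e-01  4.000e-04  1.000e-04]
```

Both cups read in their bays. Going to the scoop.

Call:
carry_out:
  rows:
    - {"grip": 0.2, "tx": -0.264, "ty": -0.194, "tz": 0, "ax": 0, "ay": 0, "az": 0}
    - {"grip": 0.2, "tx": -0.264, "ty": -0.194, "tz": 0, "ax": 0, "ay": 0, "az": 0}
    - {"grip": 0.2, "tx": -0.264, "ty": -0.194, "tz": 0, "ax": 0, "ay": 0, "az": 0}
    - {"grip": 0.2, "tx": -0.264, "ty": -0.194, "tz": 0, "ax": 0, "ay": 0, "az": 0}
    - {"grip": 0.2, "tx": -0.264, "ty": -0.194, "tz": 0, "ax": 0, "ay": 0, "az": 0}
    - {"grip": 0.2, "tx": -0.264, "ty": -0.194, "tz": 0, "ax": 0, "ay": 0, "az": 0}
    - {"grip": 0.2, "tx": -0.264, "ty": -0.194, "tz": 0, "ax": 0, "ay": 0, "az": 0}
    - {"grip": 0.2, "tx": -0.264, "ty": -0.194, "tz": 0, "ax": 0, "ay": 0, "az": 0}
    - {"grip": 0.2, "tx": -0.264, "ty": -0.194, "tz": 0, "ax": 0, "ay": 0, "az": 0}
    - {"grip": 0.2, "tx": -0.264, "ty": -0.194, "tz": 0, "ax": 0, "ay": 0, "az": 0}
    - {"grip": 0.2, "tx": -0.264, "ty": -0.194, "tz": 0, "ax": 0, "ay": 0, "az": 0}
    - {"grip": 0.2, "tx": -0.264, "ty": -0.194, "tz": 0, "ax": 0, "ay": 0, "az": 0}
    - {"grip": 0.2, "tx": -0.264, "ty": -0.194, "tz": 0, "ax": 0, "ay": 0, "az": 0}

```text
clock: 24.38
ee_pos: [0.4336, -0.3146, 0.139]
eef_rot: [0.707, 0.708, 0.0, -0.0]
contact_force: [-0.6, -0.2, -0.6]
grip_width: 0.0683
grasp_force: 0.0
```

Run:
```python
from h import *
import pickle
v=snap("wrist","w14"); pickle.dump(v,open("w14.pkl","wb")); s=get_state(); print(s["ee_pos"],s["qpos"],s["clock"])
```

```text
[ 0.43358858 -0.31460477  0.13902435] [-6.75361539e-01 -1.49913173e-01  1.85450708e+00  9.63430141e-05
  1.43750976e+00 -6.76963507e-01] 24.4333
```

View pics/w14.png

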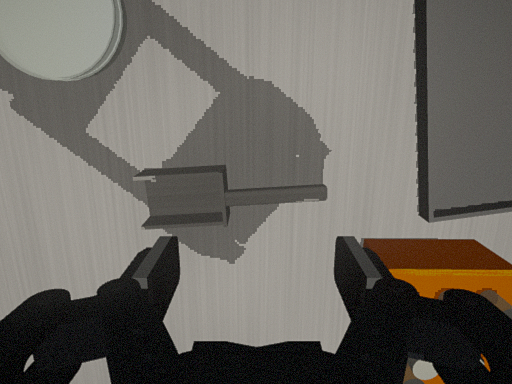

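The scoop's handle runs from (228,195) to (326,192). The bowl, (135..228,166..228), points to -x, open top up.

Run:
```python
from h import *
import pickle
v=pickle.load(open("w14.pkl","rb"))
a=onz((228,195.5),*v[1:],.03);b=onz((326,192),*v[1:],.03)
d=(b-a)[:2]; L=np.linalg.norm(d); d/=L; ang=np.arctan2(d[1],d[0]); o=b[:2]-d*.075; g=b[:2]-d*.055
print(a,b,L,np.degrees(ang),"origin",o,"grip",g, motion([*g,.139],ang+np.pi/2), motion([*g,.139],ang+np.pi/2)[3]-np.pi)
s=v
```

```text
[ 0.41104226 -0.32222798  0.03      ] [ 0.48701275 -0.31924171  0.03      ] 0.07602916037760075 2.2510393131371145 origin [ 0.41207062 -0.32218756] grip [ 0.43205519 -0.321402  ] [-6.8000e-03 -1.5000e-03  0.0000e+00  1.5331e+00] -1.6084926535897932
```

Call:
carry_out:
  rows:
    - {"grip": 0.4, "tx": -0.007, "ty": -0.002, "tz": 0, "ax": 0, "ay": 0, "az": 1.533}
    - {"grip": 0.4, "tx": -0.007, "ty": -0.002, "tz": 0, "ax": 0, "ay": 0, "az": 1.533}
    - {"grip": 0.4, "tx": -0.007, "ty": -0.002, "tz": 0, "ax": 0, "ay": 0, "az": 1.533}
    - {"grip": 0.4, "tx": -0.007, "ty": -0.002, "tz": 0, "ax": 0, "ay": 0, "az": 1.533}
    - {"grip": 0.4, "tx": -0.007, "ty": -0.002, "tz": 0, "ax": 0, "ay": 0, "az": 1.533}
    - {"grip": 0.4, "tx": -0.007, "ty": -0.002, "tz": 0, "ax": 0, "ay": 0, "az": 1.533}
    - {"grip": 0.4, "tx": -0.007, "ty": -0.002, "tz": 0, "ax": 0, "ay": 0, "az": 1.533}
    - {"grip": 0.4, "tx": -0.007, "ty": -0.002, "tz": 0, "ax": 0, "ay": 0, "az": 1.533}
    - {"grip": 0.4, "tx": -0.007, "ty": -0.002, "tz": 0, "ax": 0, "ay": 0, "az": 1.533}
    - {"grip": 0.4, "tx": -0.007, "ty": -0.002, "tz": 0, "ax": 0, "ay": 0, "az": 1.533}
    - {"grip": 0.4, "tx": -0.007, "ty": -0.002, "tz": 0, "ax": 0, "ay": 0, "az": 1.533}
    - {"grip": 0.4, "tx": -0.007, "ty": -0.002, "tz": 0, "ax": 0, "ay": 0, "az": 1.533}
    - {"grip": 0.4, "tx": -0.007, "ty": -0.002, "tz": 0, "ax": 0, "ay": 0, "az": 1.533}
    - {"grip": 0.4, "tx": -0.007, "ty": -0.002, "tz": 0, "ax": 0, "ay": 0, "az": 1.533}
    - {"grip": 0.4, "tx": -0.007, "ty": -0.002, "tz": 0, "ax": 0, "ay": 0, "az": 1.533}
    - {"grip": 0.4, "tx": -0.007, "ty": -0.002, "tz": 0, "ax": 0, "ay": 0, "az": 1.533}

```text
clock: 25.77
ee_pos: [0.4312, -0.3222, 0.1392]
eef_rot: [1.0, 0.02, -0.0, -0.0]
contact_force: [-0.4, -0.5, -0.6]
grip_width: 0.0516
grasp_force: 0.0
```

Run:
```python
from h import *
import pickle
v=pickle.load(open("w14.pkl","rb")); print("rack corner",onz((362,238),*v[1:],.05),onz((362,238),*v[1:],.08))
print(get_state()["ee_pos"],motion([.432,-.3214,.139],np.radians(92.25)))
```

```text
rack corner [ 0.51146022 -0.34887723  0.05      ] [ 0.50129197 -0.33551764  0.08      ]
[ 0.43124382 -0.32218646  0.13924889] [ 0.0008 -0.0008  0.0002  0.001 ]
```

Call:
carry_out:
  rows:
    - {"grip": 0.4, "tx": 0.001, "ty": -0.001, "tz": 0.03, "ax": 0, "ay": 0, "az": 0}
    - {"grip": 0.4, "tx": 0.001, "ty": -0.001, "tz": 0.065, "ax": 0, "ay": 0, "az": 0}
    - {"grip": 0.4, "tx": 0.001, "ty": -0.001, "tz": 0.1, "ax": 0, "ay": 0, "az": 0}
    - {"grip": 0.4, "tx": 0.001, "ty": -0.001, "tz": 0.12, "ax": 0, "ay": 0, "az": 0}
    - {"grip": 0.4, "tx": 0.001, "ty": -0.001, "tz": 0.131, "ax": 0, "ay": 0, "az": 0}
    - {"grip": 0.4, "tx": 0.001, "ty": -0.001, "tz": 0.131, "ax": 0, "ay": 0, "az": 0}
    - {"grip": 0.4, "tx": 0.001, "ty": -0.001, "tz": 0.131, "ax": 0, "ay": 0, "az": 0}

```text
clock: 26.35
ee_pos: [0.4323, -0.3217, 0.0091]
eef_rot: [1.0, 0.019, 0.0, 0.0]
contact_force: [1.5, 0.2, 0.7]
grip_width: 0.0511
grasp_force: 0.0
```

Call:
carry_out:
  rows:
    - {"grip": 1, "tx": 0, "ty": 0, "tz": 0, "ax": 0, "ay": 0, "az": 0}
    - {"grip": 1, "tx": 0, "ty": 0, "tz": 0, "ax": 0, "ay": 0, "az": 0}
    - {"grip": 1, "tx": 0, "ty": 0, "tz": 0, "ax": 0, "ay": 0, "az": 0}
    - {"grip": 1, "tx": 0, "ty": 0, "tz": 0, "ax": 0, "ay": 0, "az": 0}
    - {"grip": 1, "tx": 0, "ty": 0, "tz": 0, "ax": 0, "ay": 0, "az": 0}
    - {"grip": 1, "tx": 0, "ty": 0, "tz": 0, "ax": 0, "ay": 0, "az": 0}
    - {"grip": 1, "tx": 0, "ty": 0, "tz": 0, "ax": 0, "ay": 0, "az": 0}
    - {"grip": 1, "tx": 0, "ty": 0, "tz": 0, "ax": 0, "ay": 0, "az": 0}
    - {"grip": 1, "tx": 0, "ty": 0, "tz": 0, "ax": 0, "ay": 0, "az": 0}

```text
clock: 27.1
ee_pos: [0.4326, -0.3219, 0.0095]
eef_rot: [1.0, 0.019, 0.001, 0.001]
contact_force: [-0.4, 0.5, 6.7]
grip_width: 0.0103
grasp_force: 61.7
```

Call:
carry_out:
  rows:
    - {"grip": 1, "tx": 0, "ty": 0, "tz": -0.01, "ax": 0, "ay": 0, "az": 0}
    - {"grip": 1, "tx": 0, "ty": 0, "tz": -0.03, "ax": 0, "ay": 0, "az": 0}
    - {"grip": 1, "tx": 0, "ty": 0, "tz": -0.06, "ax": 0, "ay": 0, "az": 0}
    - {"grip": 1, "tx": 0, "ty": 0, "tz": -0.09, "ax": 0, "ay": 0, "az": 0}
    - {"grip": 1, "tx": 0, "ty": 0, "tz": -0.12, "ax": 0, "ay": 0, "az": 0}
    - {"grip": 1, "tx": 0, "ty": 0, "tz": -0.15, "ax": 0, "ay": 0, "az": 0}
    - {"grip": 1, "tx": 0, "ty": 0, "tz": -0.16, "ax": 0, "ay": 0, "az": 0}
    - {"grip": 1, "tx": 0, "ty": 0, "tz": -0.16, "ax": 0, "ay": 0, "az": 0}
    - {"grip": 1, "tx": 0, "ty": 0, "tz": -0.16, "ax": 0, "ay": 0, "az": 0}

```text
clock: 27.85
ee_pos: [0.4318, -0.3213, 0.1678]
eef_rot: [1.0, 0.019, -0.0, -0.0]
contact_force: [0.7, -0.1, -2.9]
grip_width: 0.0107
grasp_force: 60.7
```

Run:
```python
from h import *
import pickle
v=pickle.load(open("w1.pkl","rb"))
s=get_state();print(s["ee_pos"],s["qpos"],s["moment"])
# place: handle pointing along ~98 deg; origin at tray centre
th=np.radians(98.4); c=np.array([.6055,-.2405]); g=c+.02*np.array([np.cos(th),np.sin(th)])
print(g,motion([*g,.168]),"az -1.678")
```

```text
[ 0.43182326 -0.32133313  0.16779728] [-6.87132138e-01 -1.60435981e-01  1.81644663e+00  9.83778446e-06
  1.48567493e+00  8.45831474e-01] [-0.02201392 -0.0911328  -0.01316376]
[ 0.60257834 -0.22071455] [ 0.1744 -0.0941 -0.0002  0.    ] az -1.678
```

Call:
carry_out:
  rows:
    - {"grip": 1, "tx": 0.012, "ty": -0.007, "tz": 0, "ax": 0, "ay": 0, "az": -0.11}
    - {"grip": 1, "tx": 0.024, "ty": -0.013, "tz": 0, "ax": 0, "ay": 0, "az": -0.22}
    - {"grip": 1, "tx": 0.036, "ty": -0.02, "tz": 0, "ax": 0, "ay": 0, "az": -0.33}
    - {"grip": 1, "tx": 0.048, "ty": -0.026, "tz": 0, "ax": 0, "ay": 0, "az": -0.44}
    - {"grip": 1, "tx": 0.06, "ty": -0.032, "tz": 0, "ax": 0, "ay": 0, "az": -0.55}
    - {"grip": 1, "tx": 0.072, "ty": -0.039, "tz": 0, "ax": 0, "ay": 0, "az": -0.66}
    - {"grip": 1, "tx": 0.084, "ty": -0.045, "tz": 0, "ax": 0, "ay": 0, "az": -0.77}
    - {"grip": 1, "tx": 0.096, "ty": -0.052, "tz": 0, "ax": 0, "ay": 0, "az": -0.88}
    - {"grip": 1, "tx": 0.108, "ty": -0.058, "tz": 0, "ax": 0, "ay": 0, "az": -0.99}
    - {"grip": 1, "tx": 0.12, "ty": -0.065, "tz": 0, "ax": 0, "ay": 0, "az": -1.1}
    - {"grip": 1, "tx": 0.132, "ty": -0.071, "tz": 0, "ax": 0, "ay": 0, "az": -1.21}
    - {"grip": 1, "tx": 0.144, "ty": -0.078, "tz": 0, "ax": 0, "ay": 0, "az": -1.32}
    - {"grip": 1, "tx": 0.155, "ty": -0.084, "tz": 0, "ax": 0, "ay": 0, "az": -1.43}
    - {"grip": 1, "tx": 0.165, "ty": -0.089, "tz": 0, "ax": 0, "ay": 0, "az": -1.54}
    - {"grip": 1, "tx": 0.174, "ty": -0.094, "tz": 0, "ax": 0, "ay": 0, "az": -1.65}
    - {"grip": 1, "tx": 0.174, "ty": -0.094, "tz": 0, "ax": 0, "ay": 0, "az": -1.678}
    - {"grip": 1, "tx": 0.174, "ty": -0.094, "tz": 0, "ax": 0, "ay": 0, "az": -1.678}
    - {"grip": 1, "tx": 0.174, "ty": -0.094, "tz": 0, "ax": 0, "ay": 0, "az": -1.678}

```text
clock: 29.35
ee_pos: [0.6017, -0.2207, 0.1662]
eef_rot: [0.655, 0.756, -0.0, -0.001]
contact_force: [-1.1, -0.3, -1.3]
grip_width: 0.0102
grasp_force: 60.6
```

Run:
```python
from h import *
import pickle
v=snap("wrist","w15"); pickle.dump(v,open("w15.pkl","wb")); s=get_state();print(s["ee_pos"],s["eef_rot"],s["qpos"])
b=snap("scene");q=proj(s["ee_pos"],*b[1:]).astype(int); d=snap("side"); p=proj(s["ee_pos"],*d[1:]).astype(int)
c=[cv2.resize(i[max(0,y-35):y+35,max(0,x-50):x+50,::-1],(400,280),interpolation=cv2.INTER_CUBIC) for i,(x,y) in ((b[0],q),(d[0],p))]
cv2.imwrite("pics/m.png",np.hstack([v[0][100:384,:,::-1][:, :400], c[1][:,:,:].copy() if 0 else cv2.resize(c[1],(400,284))]))
```

```text
[ 0.60170114 -0.2208598   0.16667685] [ 6.54697460e-01  7.55890209e-01 -3.57224850e-04 -1.04874751e-03] [-3.91579342e-01  6.81499689e-02  1.59761994e+00 -1.35549706e-05
  1.47803853e+00 -5.34808719e-01]
```

View pics/m.png

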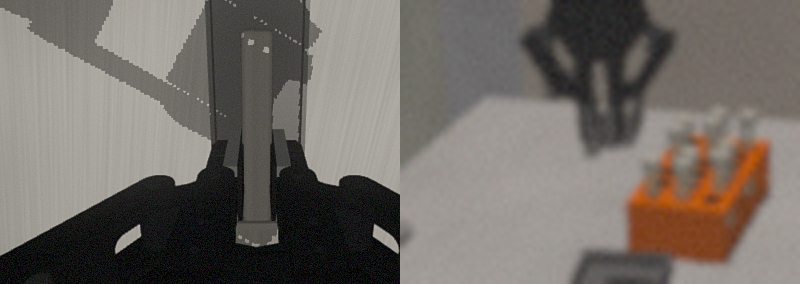

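The last view shows the handle at x≈257 between the narrow tray's walls at x≈208 and 303, parallel to them, with the scoop held straight. Now I'll measure the tray numerically.

Run:
```python
from h import *
import pickle
v=pickle.load(open("w15.pkl","rb")); s=get_state()
M=v[0].mean(2)
for y in (40,80,110,180,210): print(y,np.round(M[y,196:320:3]).astype(int).tolist())
print("col",np.round(M[0:130:3,225]).astype(int).tolist(),np.round(M[0:130:3,285]).astype(int).tolist())
W=R.from_quat(s["eef_rot"]).as_matrix()
for p in [(208,200),(303,200)]:
    q=onz(p,*v[1:],.018); print(q,W.T@(q-s["ee_pos"]))
print("handle end expected px, level:",proj(s["ee_pos"]+W@[.055,0,-.0225],*v[1:]),"tilted 0.1 up:",proj(s["ee_pos"]+W@[.055,0,-.028],*v[1:]))
```

```text
40 [155, 158, 158, 163, 159, 163, 162, 164, 159, 164, 160, 162, 165, 162, 165, 161, 166, 157, 159, 164, 165, 162, 163, 164, 159, 164, 160, 161, 160, 161, 164, 160, 160, 160, 163, 161, 153, 158, 160, 162, 160, 159]
80 [113, 104, 109, 111, 107, 112, 105, 110, 107, 103, 106, 111, 107, 110, 107, 109, 103, 107, 111, 109, 109, 110, 107, 168, 161, 162, 161, 165, 164, 162, 159, 160, 163, 163, 158, 158, 163, 165, 163, 163, 168, 164]
110 [166, 166, 115, 76, 73, 54, 70, 73, 71, 68, 65, 69, 67, 68, 69, 65, 70, 68, 68, 73, 72, 72, 71, 70, 62, 65, 66, 69, 71, 63, 73, 70, 74, 74, 71, 76, 56, 78, 170, 164, 161, 158]
180 [104, 104, 107, 105, 78, 69, 49, 70, 60, 67, 68, 59, 64, 69, 60, 63, 83, 88, 86, 84, 87, 88, 85, 89, 84, 76, 67, 65, 70, 69, 67, 121, 80, 76, 79, 46, 64, 91, 159, 161, 165, 163]
210 [106, 106, 106, 110, 105, 69, 52, 116, 68, 65, 59, 59, 62, 65, 61, 60, 81, 87, 83, 80, 84, 83, 92, 87, 83, 69, 113, 109, 111, 113, 114, 112, 113, 114, 112, 51, 114, 163, 159, 161, 165, 169]
col [158, 157, 162, 164, 164, 160, 162, 162, 160, 161, 160, 158, 158, 160, 158, 156, 158, 162, 162, 159, 159, 156, 159, 157, 103, 108, 107, 108, 103, 63, 70, 68, 65, 128, 68, 73, 69, 66, 65, 68, 68, 69, 74, 70] [114, 117, 118, 118, 116, 119, 123, 104, 49, 82, 162, 161, 162, 164, 165, 165, 163, 161, 167, 165, 164, 165, 160, 160, 163, 166, 164, 163, 163, 124, 81, 72, 67, 76, 75, 72, 71, 64, 65, 69, 69, 63, 66, 69]
[ 0.56109785 -0.25042136  0.018     ] [-0.02332262 -0.04440852  0.14955699]
[ 0.64583178 -0.23807213  0.018     ] [-0.02322084  0.04122048  0.14947963]
handle end expected px, level: [258.00370003 135.61525107] tilted 0.1 up: [258.05535002 137.59172119]
```

Run:
```python
from h import *
import pickle
v=pickle.load(open("w15.pkl","rb")); s=get_state(); W=R.from_quat(s["eef_rot"]).as_matrix()
for p in [(256,87),(203,110),(310,110),(208,180),(309,180),(210,210),(307,210)]:
    q=onz(p,*v[1:],.018); print(p,(W.T@(q-s["ee_pos"])).round(4))
```

```text
(256, 87) [ 0.0743 -0.0011  0.1496]
(203, 110) [ 0.0558 -0.0456  0.1496]
(310, 110) [0.0559 0.0441 0.1495]
(208, 180) [-0.0047 -0.0437  0.1496]
(309, 180) [-0.0046  0.0458  0.1495]
(210, 210) [-0.0329 -0.043   0.1496]
(307, 210) [-0.0327  0.0452  0.1495]
```

Call:
carry_out:
  rows:
    - {"grip": 1, "tx": -0.005, "ty": 0, "tz": 0.03, "ax": 0, "ay": 0, "az": 0}
    - {"grip": 1, "tx": -0.005, "ty": 0, "tz": 0.065, "ax": 0, "ay": 0, "az": 0}
    - {"grip": 1, "tx": -0.005, "ty": 0, "tz": 0.1, "ax": 0, "ay": 0, "az": 0}
    - {"grip": 1, "tx": -0.005, "ty": 0, "tz": 0.125, "ax": 0, "ay": 0, "az": 0}
    - {"grip": 1, "tx": -0.005, "ty": 0, "tz": 0.14, "ax": 0, "ay": 0, "az": 0}
    - {"grip": 1, "tx": -0.005, "ty": 0, "tz": 0.148, "ax": 0, "ay": 0, "az": 0}
    - {"grip": 1, "tx": -0.005, "ty": 0, "tz": 0.152, "ax": 0, "ay": 0, "az": 0}
    - {"grip": 1, "tx": -0.005, "ty": 0, "tz": 0.152, "ax": 0, "ay": 0, "az": 0}
    - {"grip": 1, "tx": -0.005, "ty": 0, "tz": 0.152, "ax": 0, "ay": 0, "az": 0}

```text
clock: 30.25
ee_pos: [0.6038, -0.2262, 0.0179]
eef_rot: [0.654, 0.756, 0.0, 0.001]
contact_force: [0.0, 0.9, -0.6]
grip_width: 0.0106
grasp_force: 60.6
```

Call:
carry_out:
  rows:
    - {"grip": 1, "tx": 0, "ty": 0, "tz": 0.003, "ax": 0, "ay": 0, "az": 0}
    - {"grip": 1, "tx": 0, "ty": 0, "tz": 0.003, "ax": 0, "ay": 0, "az": 0}
    - {"grip": 1, "tx": 0, "ty": 0, "tz": 0.004, "ax": 0, "ay": 0, "az": 0}
    - {"grip": 1, "tx": 0, "ty": 0, "tz": 0.004, "ax": 0, "ay": 0, "az": 0}

```text
clock: 30.58
ee_pos: [0.6035, -0.2259, 0.0136]
eef_rot: [0.654, 0.756, 0.0, 0.001]
contact_force: [-3.2, 1.9, 6.9]
grip_width: 0.0108
grasp_force: 61.8
```

Call:
carry_out:
  rows:
    - {"grip": 0.7, "tx": 0, "ty": 0, "tz": 0, "ax": 0, "ay": 0, "az": 0}
    - {"grip": 0.7, "tx": 0, "ty": 0, "tz": 0, "ax": 0, "ay": 0, "az": 0}
    - {"grip": 0.7, "tx": 0, "ty": 0, "tz": 0, "ax": 0, "ay": 0, "az": 0}
    - {"grip": 0.7, "tx": 0, "ty": 0, "tz": 0, "ax": 0, "ay": 0, "az": 0}
    - {"grip": 0.7, "tx": 0, "ty": 0, "tz": -0.01, "ax": 0, "ay": 0, "az": 0}
    - {"grip": 0.7, "tx": 0, "ty": 0, "tz": -0.04, "ax": 0, "ay": 0, "az": 0}
    - {"grip": 0.7, "tx": 0, "ty": 0, "tz": -0.08, "ax": 0, "ay": 0, "az": 0}
    - {"grip": 0.3, "tx": 0, "ty": 0, "tz": -0.12, "ax": 0, "ay": 0, "az": 0}
    - {"grip": 0, "tx": 0, "ty": 0, "tz": -0.16, "ax": 0, "ay": 0, "az": 0}
    - {"grip": 0, "tx": 0, "ty": 0, "tz": -0.2, "ax": 0, "ay": 0, "az": 0}
    - {"grip": 0, "tx": 0, "ty": 0, "tz": -0.22, "ax": 0, "ay": 0, "az": 0}
    - {"grip": 0, "tx": 0, "ty": 0, "tz": -0.22, "ax": 0, "ay": 0, "az": 0}
    - {"grip": 0, "tx": 0, "ty": 0, "tz": -0.22, "ax": 0, "ay": 0, "az": 0}

```text
clock: 31.67
ee_pos: [0.6032, -0.226, 0.2342]
eef_rot: [0.654, 0.756, 0.0, 0.001]
contact_force: [0.0, -0.1, -0.3]
grip_width: 0.0854
grasp_force: 0.0
```

Run:
```python
from h import *
import pickle
s=get_state(); W=R.from_quat(s["eef_rot"]).as_matrix(); v=snap("wrist","w16"); print(s["ee_pos"])
M=cv2.medianBlur(v[0],3).mean(2).astype(int)
for t in (.05,.025,-.01,-.04,-.06):   # profiles across the tray at tool-x offsets from the grip point (scoop origin at -.02)
    g=np.array([.6035,-.2259,0]); zz=.034 if t>-.015 else .031
    out=[]
    for y in np.arange(-.046,.047,.004):
        p=proj(g+W@[t,y,0]+[0,0,zz],*v[1:]).round().astype(int)
        out.append(M[p[1],p[0]] if 0<=p[0]<512 and 0<=p[1]<384 else -1)
    print(t,out)
# lids / cups upright check from the fixed cameras: expected top-centre pixels vs Hough circles in scene
sc=snap("scene","s2")
for n,p in dict(lidB=(.605,.299,.028),lidA=(.612,.230,.028),cupQ=(.622,.026,.064),cupP=(.627,-.052,.064),scoop=(.606,-.246,.03)).items(): print(n,proj(p,*sc[1:]).round(1))
```

```text
[ 0.60323542 -0.2260337   0.2342107 ]
0.05 [np.int64(95), np.int64(61), np.int64(51), np.int64(59), np.int64(59), np.int64(60), np.int64(59), np.int64(60), np.int64(59), np.int64(59), np.int64(78), np.int64(75), np.int64(78), np.int64(59), np.int64(59), np.int64(61), np.int64(60), np.int64(61), np.int64(61), np.int64(61), np.int64(61), np.int64(59), np.int64(147), np.int64(145)]
0.025 [np.int64(96), np.int64(61), np.int64(52), np.int64(58), np.int64(60), np.int64(57), np.int64(56), np.int64(58), np.int64(56), np.int64(56), np.int64(70), np.int64(74), np.int64(77), np.int64(55), np.int64(57), np.int64(58), np.int64(58), np.int64(60), np.int64(60), np.int64(59), np.int64(65), np.int64(73), np.int64(144), np.int64(143)]
-0.01 [np.int64(92), np.int64(60), np.int64(45), np.int64(60), np.int64(57), np.int64(57), np.int64(57), np.int64(58), np.int64(57), np.int64(55), np.int64(63), np.int64(74), np.int64(77), np.int64(58), np.int64(59), np.int64(60), np.int64(106), np.int64(105), np.int64(105), np.int64(104), np.int64(106), np.int64(106), np.int64(145), np.int64(145)]
-0.04 [np.int64(95), np.int64(61), np.int64(50), np.int64(60), np.int64(59), np.int64(63), np.int64(78), np.int64(74), np.int64(78), np.int64(75), np.int64(77), np.int64(136), np.int64(131), np.int64(131), np.int64(132), np.int64(137), np.int64(79), np.int64(112), np.int64(105), np.int64(103), np.int64(104), np.int64(89), np.int64(150), np.int64(149)]
-0.06 [np.int64(149), np.int64(60), np.int64(57), np.int64(63), np.int64(59), np.int64(59), np.int64(69), np.int64(71), np.int64(79), np.int64(87), np.int64(129), np.int64(132), np.int64(127), np.int64(129), np.int64(129), np.int64(134), np.int64(82), np.int64(103), np.int64(100), np.int64(102), np.int64(103), np.int64(100), np.int64(135), np.int64(150)]
lidB [348.4 222.5]
lidA [325.9 219.9]
cupQ [261.9 202.2]
cupP [237.7 198.7]
scoop [184.4 190.8]
```

```bash
python3 -c "
from cell import *
print(hand_in())"
```

```text
the job is handed in; nothing more can be done
None
```

I sorted all five items and handed the job in at about 32 s: both lids lie in the wide tray, one cup stands in each bay, and the scoop is flat and lengthwise in the long tray. My last measurements agree with that, but the hand-in returned no verdict.

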